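# Load the reagent tray and hold it down on the reading dock

### The job

Stand the two loose reagent cassettes upright in the two empty end cells of the reagent tray, one in each, while the tray is still on the bench. Then pick the loaded tray up by its handle, bring it over the reading dock and work it about until its socket drops over the dock's locating pin, press it right down against the sprung seat, and finish still holding it pressed down by the handle so that the dock can read the cassettes. Keep all the cassettes upright, and leave the other things on the bench where they are.

Things in the scene. Friction and masses are not known exactly. Their poses are not given: they have to be found in the camera images.
- cassette_a_center (a point): black reagent cassette, an upright box 50 mm (its x) by 24 mm (its y) by 80 mm tall, with a paper label on each broad side; the top 10 mm is a slightly smaller lid (44 x 19 mm); about 45 g; this point is its centre, 40 mm above its foot; z up. Starts loose on the bench near the middle. Pinch it across its 50 mm.
- cassette_b_center (a point): black reagent cassette, an upright box 50 mm (its x) by 24 mm (its y) by 80 mm tall, with a paper label on each broad side; the top 10 mm is a slightly smaller lid (44 x 19 mm); about 45 g; this point is its centre, 40 mm above its foot; z up. The other one standing loose on the bench near the middle.
- cassette_c_center (a point): black reagent cassette, an upright box 50 mm (its x) by 24 mm (its y) by 80 mm tall, with a paper label on each broad side; the top 10 mm is a slightly smaller lid (44 x 19 mm); about 45 g; this point is its centre, 40 mm above its foot; z up. Starts in cell 2 of the tray and stays there.
- cassette_d_center (a point): black reagent cassette, an upright box 50 mm (its x) by 24 mm (its y) by 80 mm tall, with a paper label on each broad side; the top 10 mm is a slightly smaller lid (44 x 19 mm); about 45 g; this point is its centre, 40 mm above its foot; z up. Starts in cell 3 of the tray and stays there.
- tray: grey plastic reagent tray, 60 mm (x) by 178 mm (y), base 24 mm thick, 0.22 to 0.35 kg empty, symmetric under half a turn; origin at the centre of its underside. Along its y the cells lie at +71.5, +40, -40 and -71.5 mm (cells 1 to 4), the handle at 0. Starts on the bench left or right of the middle, the dock on the other side.
- cell_1 (a point): centre of the floor of the outer cell at the tray's +y end, empty at the start; tray's axes. All four cells are open pockets 54 mm (x) by 28 to 29 mm (y), walls 16 mm high and 3 mm thick; the floors lie 24 mm above the tray's underside, the wall tops 40 mm.
- cell_4 (a point): centre of the floor of the outer cell at the tray's -y end, empty at the start; the same size
- tray_socket (a point): centre of the tray's underside, at the mouth of its locating socket: a rectangular hole 17 mm (tray x) by 27 mm (tray y), 20 mm deep, open downwards only, straight below the handle
- tray_handle (a point): centre of the tray's carrying grip, 110 mm straight above tray_socket: a steel block 16 mm (tray x) by 36 mm (tray y) by 22 mm tall on a thin steel post; pinch it from above across its 16 mm. Its top is 121 mm above the tray's underside, the tops of cassettes in the cells 104 mm; the two inner cassettes stand 56 mm apart along y, the handle between them.
- dock: reading dock, a light grey box 130 mm (x) by 240 mm (y) by 30 mm tall, fixed to the bench, with a key strip along its robot side (-x), a sprung aluminium seat plate (66 x 186 mm, top 40 mm above the bench when free) and a steel locating pin in its middle; origin on the bench below the pin
- dock_pin (a point): tip of the dock's locating pin, 53 mm above the bench, 13 mm above the free seat plate; dock's axes. The pin is a fixed blade 14 mm (x) by 24 mm (y), its top 5 mm tapering by 2.5 mm a side; it fits the tray's socket with 1.5 mm play each side, either way round. Once the tray is over it, it cannot be seen.
- dock_plate (a joint): travel of the sprung seat plate, 0 free, 0.005 m pressed right down to its stop. It starts to give at about 6 N and takes about 12 N to reach the stop; the loaded tray's own weight (3.7 to 5.5 N) does not move it. With the plate right down, tray_socket is 35 mm above the bench.
- mouse: black computer mouse, 100 x 56 x 33 mm, on a yellow 220 x 180 mm mat 3 mm thick; origin under its centre
- label_roll: roll of blank white labels lying flat, 64 mm across, 40 mm tall; origin under its centre
- marker: marker pen, white with a black cap, 120 mm long along its y axis, 16 mm tall, lying in the middle of the bench between the two loose cassettes; origin under its centre
- dropper_bottle: white dropper bottle, 36 mm across, 92 mm tall, upright; origin under its centre
- slide_box: flat upright carton of glass slides, 92 x 36 x 50 mm tall; origin under its centre
- scanner: black hand scanner lying on its side, 60 x 170 x 36 mm; origin near its centre, on the underside

How it is judged:
By the outcome, as a careful person would: the job done as asked, in the order asked, and still so for the second after the job is handed in, while the arm keeps its last pose, push and grip.
It also fails if it takes over 70 s, if anything falls off the work surface, if the arm or the gripper's body presses on something with over 40 N, if the wrist force passes 120 N, or if a joint passes its speed limit or range.

### The arm

A 6-joint arm with a two-finger parallel gripper is mounted at the origin on the work surface. World frame = base frame: x ahead of the robot, y to its left, z up, the work surface at z = 0. Lengths are in m, angles in degrees, forces in N, time in s.
With the tool pointing down it reaches from about 0.4 to 0.825 m from the base axis. Payload 7 kg.
Tool frame: the origin (TCP) lies midway between the tips of the shut fingers; the grasp point (between the pads) lies ctrl.hold_point_z behind it (ctrl.hold_point_z is the distance from the TCP to the grasp point, in m); x points along the fingers, z is the direction in which the jaws open and shut, and the axes are right-handed (so a half turn about x gives the same grasp; the last joint's range is limited). The gripper opens to 88 mm and grips with 3 to 60 N. Pads are 19 mm wide; open, the fingers measure 130 mm over their backs; the gripper's body (78 mm by 193 mm) begins 47 mm behind the grasp point.
Start: joints at [-56.431, 20.546, 0.682, 0, -70.136, -16.507], TCP at [0.198, -0.645, 0.227] pointing down, gripper open.
Joint ranges: [-176.03, 176.03], [-82.01, 121.73], [-58.28, 71.71], [-173.87, 95.51], [-174.79, -0.11], [-173.66, 173.66]. Speed limits (degrees/s): [136.94, 136.94, 172.46, 180, 180, 180].

### API

Orientations are given as [roll, pitch, yaw] about the fixed x, y, z axes, in that order (R = Rz(yaw) Ry(pitch) Rx(roll)).
In Python, from plant import ctrl gives the robot as it stands. The module is installed in compiled form; this text tells all that it offers.
- The arm moves only by the tool arm_command, never from a script. Its argument "commands" is a list of rows, each a list of 2 entries, a list of its own where there are three numbers: the shift along the tool's x, y, z scaled (see below), then the turn about the tool's x scaled (see below). In form: [[[tx, ty, tz], twist], ...]. A call has 1 to 12 rows; each row shifts and turns the commanded pose from where the row before left it, along the tool's axes as they then stand; what a row does not reach is not made up. The controller multiplies each number of a shift by 6 cm and each number of a turn by 6 degrees. A row lasts 1/8 s, in which the tool goes at most 62.5 mm and 10.7 degrees, less where a joint would pass 70% of its speed; a pose out of reach is approached as far as the arm can. A call with a number of a shift or a turn outside -1 to 1 is refused whole. A call with a gripper value outside its range is refused whole. "gripper" is the opening, from 0 (shut) to 1 (fully open), set as the call begins (left out, the last holds). The fingers move at their own pace and stop on an object; the grip force is fixed at half the most. Time passes only in rows, so rows that do not move let the fingers close. It gives the time, the measured TCP pose, the force and the opening at its end, in the units of the state.
- ctrl.get_obs(): the state, without advancing time (a new reading comes with each control period).
- ctrl.snapshot(name): name is "scene" or "side" or "wrist"; returns the picture (384x512x3 uint8, red, green, blue); there is no depth.
- ctrl.calibration(name): a dict with "mtx" (3x3 intrinsics, pixels), "origin" and "attitude" of the camera in the world. Camera axes: x right, y up, looking along -z (the intrinsics and any distortion apply to the point x, -y, -z); pixel columns grow to the right and rows downward; lengths in m; the calibration is good to about 2 mm. A picture is of the moment at which its call begins: read the wrist's pose just before it. calibration takes no time and is no camera call; for the wrist camera it gives the pose at the moment of the call.
- ctrl.close_job(): hands the job in, once; it reports no verdict.
Trained networks look in the newest picture that a camera, given by its name, has taken for a name from the list of things; names that differ only in an ending like _2 or _b are one class to them, and where a whole thing is asked for, a point or a joint stands for the part that bears it (a point fixed in the world has none). Each returns a list of dicts, best first, with "p" (0 to 1); they miss things now and then, are a little off and sometimes report something else, mostly with a low value. They report only what shows in the picture. A call takes as long as a camera call.
- ctrl.silhouettes(camera, target): "mask" (384x512 bool, what is visible of it) and "position" ([row, column] in pixels, amid what is visible of it).
The state is a dict: "clock": time; "joint_pos": joint angles; "qvel": joint speeds; "tau": joint torques, N m; "tool_pos": TCP position; "orientation": TCP orientation; "force": force on the tool from outside, world axes, zero at the start; "moment": the same for the moment, N m; "opening": finger opening in m.
Only numpy, scipy, OpenCV 4.12 (cv2) and the standard library are available. Lean on these libraries where they do the work, as an engineer would, in place of code of your own. Each camera call takes 0.05 s, during which the arm holds its last target.

## Working session

There is one attempt and no reset: what is moved stays moved. The work goes in short steps, Python scripts to look and compute and a tool call to move; the robot and the scene stay as the last step left them, time stands still between calls to the robot, and variables do not carry over. Pictures are saved under pics/ and viewed, and the job is handed in when it is done.

Besides the shell and the picture viewer there is one more tool, called after "Request:" in YAML: its name, and indented under it one key for each argument. arm_command: Moves the arm, as the interface text tells. Its arguments: {"type":"object","properties":{"commands":{"type":"array","items":{"type":"array"}},"gripper":{"type":"number"}},"required":["commands"]}

```bash
mkdir -p pics
python3 - <<'E'
from plant import ctrl
import cv2
o=ctrl.get_obs(); print(o, ctrl.hold_point_z)
for n in ("scene","side","wrist"):
    im=ctrl.snapshot(n); cv2.imwrite(f"pics/{n}0.png",cv2.cvtColor(im,cv2.COLOR_RGB2BGR)); print(n,ctrl.calibration(n))
E
```

```text
{'clock': 0.0, 'joint_pos': array([-5.64295746e+01,  2.05907601e+01,  6.32762835e-01, -2.07209053e-02,
       -7.01361824e+01, -1.65060870e+01]), 'qvel': array([-0.04838571, -0.01706047,  0.09162715, -0.056102  ,  0.09878016,
        0.0538542 ]), 'tau': array([ 2.99754516e-03, -5.82716417e+01,  2.93052417e+01,  6.99702457e+00,
        6.89351640e-03, -1.69596965e-04]), 'tool_pos': array([ 0.1978926 , -0.64481313,  0.22562075]), 'orientation': array([  4.82208335,  89.90382645, 111.8793651 ]), 'force': array([ 0.35148806, -0.20919439, -0.37327077]), 'moment': array([ 0.01393136, -0.00426681, -0.02328768]), 'opening': 0.08748940866756504} 0.0188
scene {'mtx': array([[364.58408141,   0.        , 250.47548896],
       [  0.        , 364.58408141, 190.25586964],
       [  0.        ,   0.        ,   1.        ]]), 'origin': array([ 1.12348564, -0.11263048,  0.75860781]), 'attitude': array([38.60357661,  1.02412711, 75.38293924])}
side {'mtx': array([[462.91261145,   0.        , 257.50173867],
       [  0.        , 462.91261145, 192.48788335],
       [  0.        ,   0.        ,   1.        ]]), 'origin': array([-0.18134549,  0.80448027,  0.74065578]), 'attitude': array([  60.65936193,   -0.3404608 , -134.47260745])}
wrist {'mtx': array([[307.72725494,   0.        , 256.70379154],
       [  0.        , 307.72725494, 186.75108029],
       [  0.        ,   0.        ,   1.        ]]), 'origin': array([ 0.1337024 , -0.66474861,  0.38447231]), 'attitude': array([-1.41879328e+01, -4.07810937e-02,  1.06973461e+02])}
```

View pics/scene0.png

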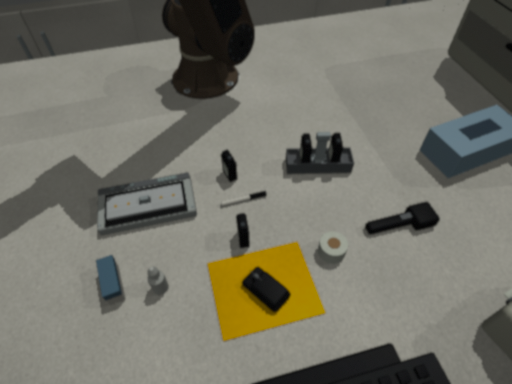

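View pics/side0.png

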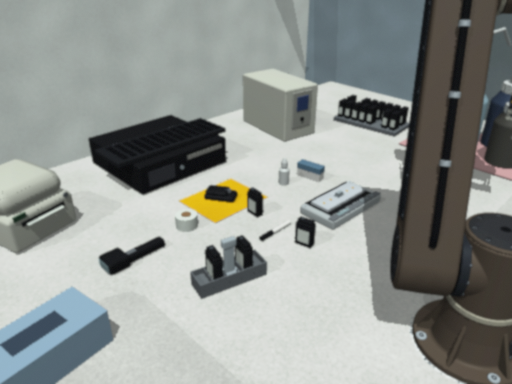

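View pics/wrist0.png

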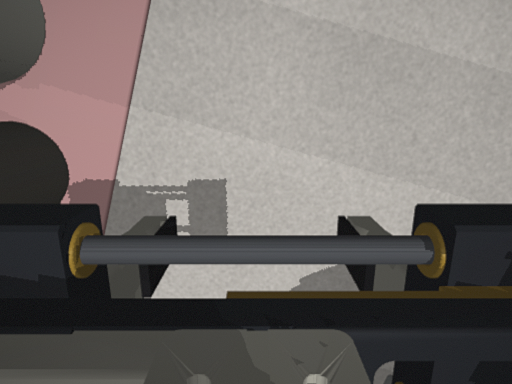

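```bash
cat > h.py <<'E'
import numpy as np, cv2
from scipy.spatial.transform import Rotation as Ro
from scipy.optimize import minimize
from plant import ctrl
def cam(n):
    c=ctrl.calibration(n); return c["mtx"],np.array(c["origin"]),Ro.from_euler("xyz",c["attitude"],degrees=True).as_matrix()
def proj(c,P):
    K,o,R=c; q=(np.atleast_2d(P)-o)@R; q=q*[1,-1,-1]
    u=q@K.T; return u[:,:2]/u[:,2:]
def back(c,uv,z):
    K,o,R=c; uv=np.atleast_2d(uv); d=np.c_[uv,np.ones(len(uv))]@np.linalg.inv(K).T
    d=(d*[1,-1,-1])@R.T; return o+d*((z-o[2])/d[:,2])[:,None]
def box(x0,x1,y0,y1,z0,z1): return np.array([[x,y,z] for x in(x0,x1) for y in(y0,y1) for z in(z0,z1)])
CAS=[box(-.025,.025,-.012,.012,0,.07),box(-.022,.022,-.0095,.0095,.07,.08)]
TRAY=[box(-.03,.03,-.089,.089,0,.04)]
DOCK=[box(-.065,.065,-.12,.12,0,.03)]
def place(P,x,y,yaw,z=0):
    c,s=np.cos(yaw),np.sin(yaw); return P@np.array([[c,s,0],[-s,c,0],[0,0,1]])+[x,y,z]
def render(c,boxes,S=4,shape=(384,512)):
    m=np.zeros((shape[0],shape[1]),np.uint8)
    for B in boxes:
        u=proj(c,B); h=cv2.convexHull((u*16).round().astype(np.int32)); cv2.fillConvexPoly(m,h,1,shift=4)
    return m>0
def save(n,im): cv2.imwrite(f"pics/{n}.png",cv2.cvtColor(im,cv2.COLOR_RGB2BGR))
def fit(model,views,x0,z=0,zfree=False):
    # views: list of (cam,mask); soft IoU on blurred
    B=[cv2.GaussianBlur(m.astype(np.float32),(0,0),1.2) for _,m in views]
    def f(p):
        e=0
        for (c,m),b in zip(views,B):
            r=cv2.GaussianBlur(render(c,[place(q,p[0],p[1],p[2]/10,z) for q in model]).astype(np.float32),(0,0),1.2)
            e+=((r-b)**2).sum()/m.sum()
        return e
    best=None
    x0=np.array(x0,float)
    for d in (0,.4,.8,1.2,1.6,-.4,-.8,-1.2) if len(x0)==2 else (None,):
        s=np.array([x0[0],x0[1],(d*10)]) if d is not None else x0*[1,1,10]
        r=minimize(f,s,method="Nelder-Mead",options=dict(initial_simplex=s+np.array([[0,0,0],[.02,0,0],[0,.02,0],[0,0,2.]]),xatol=1e-4,fatol=1e-5,maxiter=200))
        if best is None or r.fun<best.fun: best=r
    return best.x*[1,1,.1],best.fun
E
cat > a.py <<'E'
from h import *
import pickle
ctrl.snapshot("scene");ctrl.snapshot("side")
D={}
for n in ("scene","side"):
    for t in ("cassette_a_center","tray","dock","marker","dropper_bottle"):
        L=ctrl.silhouettes(n,t); D[n,t]=L
        print(n,t,[(round(float(d["p"]),2),np.round(d["position"]).tolist(),int(d["mask"].sum())) for d in L])
pickle.dump(D,open("D.pkl","wb")); print(ctrl.get_obs()["clock"])
E
python3 a.py
```

```text
scene cassette_a_center [(0.62, [228.0, 244.0], 373), (0.17, [160.0, 324.0], 1571)]
scene tray [(0.57, [160.0, 320.0], 1551)]
scene dock [(0.91, [204.0, 145.0], 4435)]
scene marker [(0.55, [200.0, 244.0], 265), (0.18, [288.0, 265.0], 1225)]
scene dropper_bottle [(0.7, [280.0, 159.0], 417)]
side cassette_a_center [(0.62, [202.0, 254.0], 395), (0.6, [254.0, 243.0], 468)]
side tray [(0.64, [274.0, 229.0], 1939)]
side dock [(0.81, [203.0, 338.0], 2203)]
side marker [(0.5, [230.0, 273.0], 147)]
side dropper_bottle [(0.7, [173.0, 283.0], 216)]
0.75
```

```bash
cat >> h.py <<'E'
def T(b,dx,dy,dz): return b+np.array([dx,dy,dz])
HND=box(-.008,.008,-.018,.018,.099,.121)
TRAYH=TRAY+[HND,box(-.004,.004,-.006,.006,.024,.1)]
TRAYF=TRAYH+[T(b,0,s*.04,.024) for s in(1,-1) for b in CAS]
DOCKF=DOCK+[box(-.033,.033,-.093,.093,.03,.04),box(-.007,.007,-.012,.012,.03,.053)]
def overlay(n,c,items,name,scale=1,crop=None):
    im=ctrl.snapshot(n) if isinstance(n,str) else n.copy()
    im=cv2.resize(im,None,fx=scale,fy=scale,interpolation=cv2.INTER_CUBIC)
    for boxes,col in items:
        for B in boxes:
            u=proj(c,B); u=(u+.5)*scale-.5
            for i in range(8):
                for b in (1,2,4):
                    if i<i^b: cv2.line(im,tuple(int(v*16) for v in u[i]),tuple(int(v*16) for v in u[i^b]),col,1,cv2.LINE_AA,4)
    if crop: im=im[crop[1]:crop[3],crop[0]:crop[2]]
    save(name,im)
E
cat > b.py <<'E'
from h import *
import pickle
D=pickle.load(open("D.pkl","rb"))
cs,cd=cam("scene"),cam("side")
def M(n,t,i=0): return D[n,t][i]["mask"]
R={}
b0=back(cs,[244,228],.04)[0,:2]; print("b0",b0, back(cd,[254,202],.04), "a side",back(cd,[305,232],.04),back(cs,[229,165],.04))
print("tray0",back(cs,[320,160],.03),back(cd,[229,274],.03),"dock",back(cs,[145,204],.03))
for nm,mod,vs,s in [("b",CAS,[(cs,M("scene","cassette_a_center")),(cd,M("side","cassette_a_center"))],b0),
  ("tray",TRAYF,[(cs,M("scene","tray")),(cd,M("side","tray"))],back(cs,[320,160],.03)[0,:2]),
  ("trayc",TRAY,[(cs,M("scene","tray")),(cd,M("side","tray"))],back(cs,[320,160],.03)[0,:2]),
  ("dock",DOCKF,[(cs,M("scene","dock"))],back(cs,[145,204],.03)[0,:2])]:
    R[nm]=fit(mod,vs,s)
    print(nm,R[nm][0].round(4),R[nm][1],np.degrees(R[nm][0][2]))
pickle.dump(R,open("R.pkl","wb"))
G=(0,255,0)
it=[([place(b,*R[k][0]) for b in m],c) for k,m,c in(("b",CAS,(255,0,0)),("tray",TRAYF,G),("dock",DOCKF,(255,0,255)))]
overlay("scene",cs,it,"ov1",2.5,(200,300,1000,800))
overlay("side",cd,it,"ov2",2.5,(450,300,1250,800))
sil=np.zeros((384,512),np.uint8)
for t in ("tray","dock","cassette_a_center"): sil[M("scene",t)]=255
cv2.imwrite("pics/sil.png",sil)
E
python3 b.py
```

```text
b0 [ 0.66990901 -0.02321497] [[ 0.67117865 -0.02370381  0.04      ]] a side [[ 0.46237143 -0.01203059  0.04      ]] [[ 0.46608277 -0.013814    0.04      ]]
tray0 [[0.50554262 0.23099325 0.03      ]] [[0.48193768 0.24261615 0.03      ]] dock [[ 0.5295821  -0.24364575  0.03      ]]
b [ 0.673  -0.0275 -0.1751] 0.07297771732318542 -10.029712066827448
tray [ 0.4957  0.2306 -0.2754] 0.9277931863244656 -15.779625715703615
trayc [ 0.4973  0.2317 -0.2655] 0.639686611097245 -15.211858453272091
dock [ 0.5121 -0.2412 -0.0305] 0.018851970685509443 -1.747752064698051
```

```bash
ls pics
```

```text
ov1.png
ov2.png
scene0.png
side0.png
sil.png
wrist0.png
```

View pics/ov1.png

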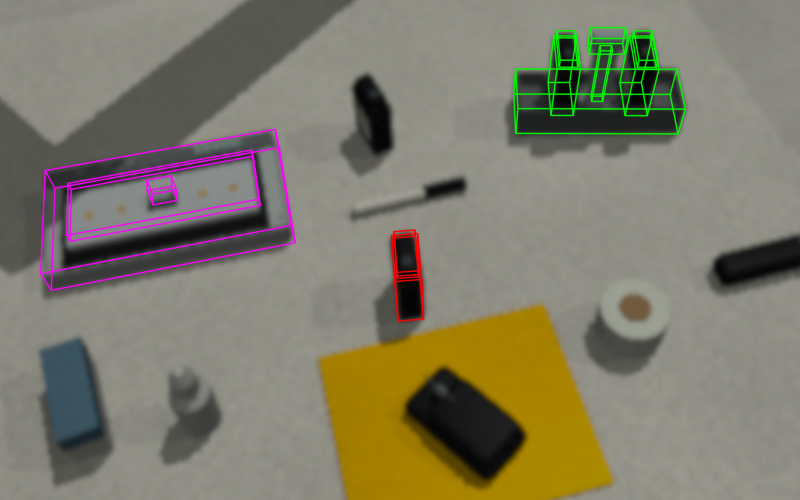

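View pics/ov2.png

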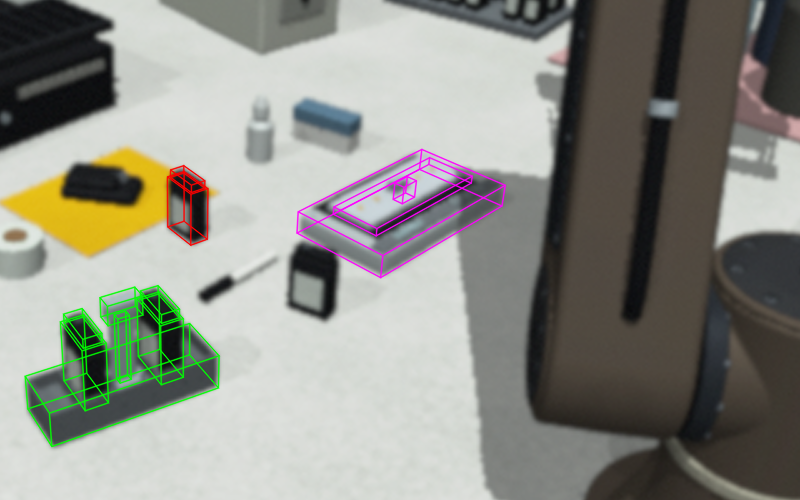

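View pics/sil.png

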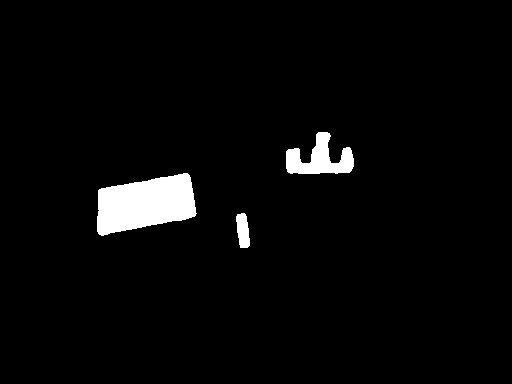

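```bash
cat >> h.py <<'E'
def tool():
    o=ctrl.get_obs(); return o,np.array(o["tool_pos"]),Ro.from_euler("xyz",o["orientation"],degrees=True).as_matrix()
def plan(xyz,jaw=None):
    """steps in command units from measured pose to xyz; jaw yaw deg of tool z (mod 180 nearest)"""
    o,p,R=tool(); d=(np.array(xyz)-p)@R
    cur=np.degrees(np.arctan2(R[1,2],R[0,2]))
    print("tcp",p.round(4),"jaw",round(cur,2),"open",round(o["opening"],4),"F",np.round(o["force"],1),"t",round(o["clock"],2),"tilt",(R[:,0]).round(3))
    tw=0
    if jaw is not None:
        dy=(jaw-cur+90)%180-90; tw=-dy
    print("shift units",(d/.06).round(2),"mm",(d*1000).round(1),"twist units",round(tw/6,2),"| world d mm",((np.array(xyz)-p)*1000).round(1))
E
python3 - <<'E'
from h import *
o,p,R=tool(); print(R.round(3)); c=cam("wrist"); print((c[1]-p)@R, (R.T@c[2]).round(3))
plan([.5,0,.25],-10)
print(proj(c,p))
E
```

```text
[[ 0.    -0.956 -0.293]
 [-0.    -0.293  0.956]
 [-1.    -0.    -0.   ]]
[-1.58621296e-01  6.72098916e-02  1.01106963e-04] [[ 0.001  0.245 -0.969]
 [-0.001  0.969  0.245]
 [ 1.     0.001  0.001]]
tcp [ 0.198  -0.6453  0.2266] jaw 107.06 open 0.0879 F [-0.2 -0.3  1. ] t 0.85 tilt [ 0. -0. -1.]
shift units [-0.39 -7.97  8.8 ] mm [ -23.4 -478.   528.3] twist units -10.49 | world d mm [302.  645.3  23.4]
[[256.84977555 234.21589982]]
```

Run:
```python
from h import *
plan([.55,.08,.30],170)
```

```text
tcp [ 0.198  -0.6453  0.2266] jaw 107.06 open 0.0879 F [-0.2 -0.3  1. ] t 0.85 tilt [ 0. -0. -1.]
shift units [-1.22 -9.15  9.83] mm [ -73.4 -549.3  590.1] twist units -10.49 | world d mm [352.  725.3  73.4]
```

Request:
arm_command:
  commands:
    - [[-0.1,-0.68,0.73],0]
    - [[-0.1,-0.68,0.73],0]
    - [[-0.1,-0.68,0.73],0]
    - [[-0.1,-0.68,0.73],0]
    - [[-0.1,-0.68,0.73],0]
    - [[-0.1,-0.68,0.73],0]
    - [[-0.1,-0.68,0.73],0]
    - [[-0.1,-0.68,0.73],0]
    - [[-0.1,-0.68,0.73],0]
    - [[-0.1,-0.68,0.73],0]
    - [[-0.1,-0.68,0.73],0]
    - [[-0.1,-0.68,0.73],0]

```text
clock: 2.35
tool_pos: [0.5124, 0.0029, 0.2993]
orientation: [-91.5, 89.9, 15.6]
force: [0.1, -0.1, 0.6]
opening: 0.0877
```

Request:
arm_command:
  commands:
    - [[0,-0.5,0.53],0]
    - [[0,-0.5,0.53],0]
    - [[0,0,0],-1]
    - [[0,0,0],-1]
    - [[0,0,0],-1]
    - [[0,0,0],-1]
    - [[0,0,0],-1]
    - [[0,0,0],-1]
    - [[0,0,0],-1]
    - [[0,0,0],-1]
    - [[0,0,0],-1]
    - [[0,0,0],-1]

```text
clock: 3.85
tool_pos: [0.5505, 0.0792, 0.2987]
orientation: [-132.4, 90.0, 34.9]
force: [-0.1, 0.3, 1.4]
opening: 0.0878
```

```bash
cat > w.py <<'E'
from h import *
import pickle,sys
tag=sys.argv[1]; R=pickle.load(open("R.pkl","rb"))
plan([.55,.08,.30],170)
c=cam("wrist"); im=ctrl.snapshot("wrist"); save("w"+tag,im)
D={}
for t in sys.argv[2:]:
    D[t]=ctrl.silhouettes("wrist",t)
    print(t,[(round(float(d["p"]),2),np.round(d["position"]).tolist(),int(d["mask"].sum())) for d in D[t]])
pickle.dump((c,im,D),open(f"W{tag}.pkl","wb"))
E
python3 w.py 1 cassette_a_center dock tray marker
```

```text
tcp [0.5505 0.0792 0.2987] jaw 167.26 open 0.0878 F [-0.1  0.3  1.4] t 3.85 tilt [ 0.  0. -1.]
shift units [-0.02 -0.01  0.01] mm [-1.3 -0.6  0.7] twist units -0.46 | world d mm [-0.5  0.8  1.3]
cassette_a_center []
dock [(0.82, [4.0, 213.0], 258), (0.3, [294.0, 175.0], 200)]
tray [(0.92, [208.0, 319.0], 2036)]
marker [(0.76, [102.0, 235.0], 927)]
```

View pics/w1.png

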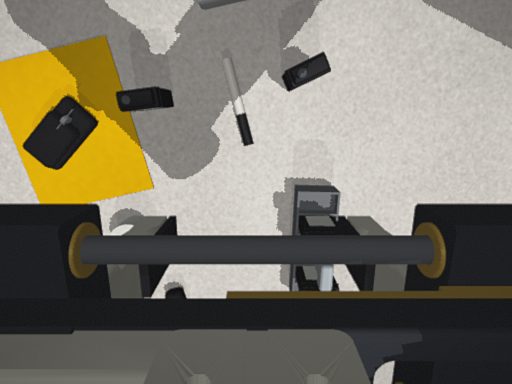

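```bash
cat >> h.py <<'E'
def dark(im,cx,cy,r,th=55):
    g=im.max(2); m=(g<th).astype(np.uint8); m[:max(0,cy-r)]=0; m[cy+r:]=0; m[:,:max(0,cx-r)]=0; m[:,cx+r:]=0
    n,l,s,_=cv2.connectedComponentsWithStats(m); k=1+np.argmax(s[1:,4]); m=(l==k).astype(np.uint8)
    ct,_=cv2.findContours(m,cv2.RETR_EXTERNAL,cv2.CHAIN_APPROX_NONE); o=np.zeros_like(m); cv2.drawContours(o,ct,-1,1,-1); return o>0
E
python3 - <<'E'
from h import *
import pickle
c,im,D=pickle.load(open("W1.pkl","rb")); R=pickle.load(open("R.pkl","rb"))
it=[]
cs=cam("scene"); ims=ctrl.snapshot("scene")
for k,(u,v),(us,vs) in (("b",(145,98),None),("a",(306,71),None)):
    m=dark(im,u,v,34); x0=back(c,[u,v],.05)[0,:2]
    r=fit(CAS,[(c,m)],x0); R[k]=r; print(k,m.sum(),r[0].round(4),r[1],np.degrees(r[0][2]))
    it.append(([place(b,*r[0]) for b in CAS],(255,0,0)))
it.append(([place(b,*R["tray"][0]) for b in TRAYF],(0,255,0)))
pickle.dump(R,open("R.pkl","wb"))
overlay(im,c,it,"ow1",2,(200,0,1000,580))
overlay(ims,cs,it,"ow1s",2.5,(400,250,1000,750))
E
```

```text
Traceback (most recent call last):
TypeError: cannot unpack non-iterable NoneType object
```

Run:
```python
from h import *
import pickle
c,im,D=pickle.load(open("W1.pkl","rb")); R=pickle.load(open("R.pkl","rb"))
it=[]
cs=cam("scene"); ims=ctrl.snapshot("scene")
for k,(u,v) in (("b",(145,98)),("a",(306,71))):
    m=dark(im,u,v,34); x0=back(c,[u,v],.05)[0,:2]
    r=fit(CAS,[(c,m)],x0); R[k]=r; print(k,m.sum(),r[0].round(4),r[1],np.degrees(r[0][2]))
    it.append(([place(b,*r[0]) for b in CAS],(255,0,0)))
it.append(([place(b,*R["tray"][0]) for b in TRAYF],(0,255,0)))
pickle.dump(R,open("R.pkl","wb"))
overlay(im,c,it,"ow1",2,(200,0,1000,580))
overlay(ims,cs,it,"ow1s",2.5,(400,250,1000,750))
```

```text
b 1072 [ 0.6722 -0.0286 -0.1574] 0.07007407430392593 -9.016327428084598
a 932 [ 0.4652 -0.015   0.2292] 0.044268247907253803 13.130106513836289
```

View pics/ow1.png

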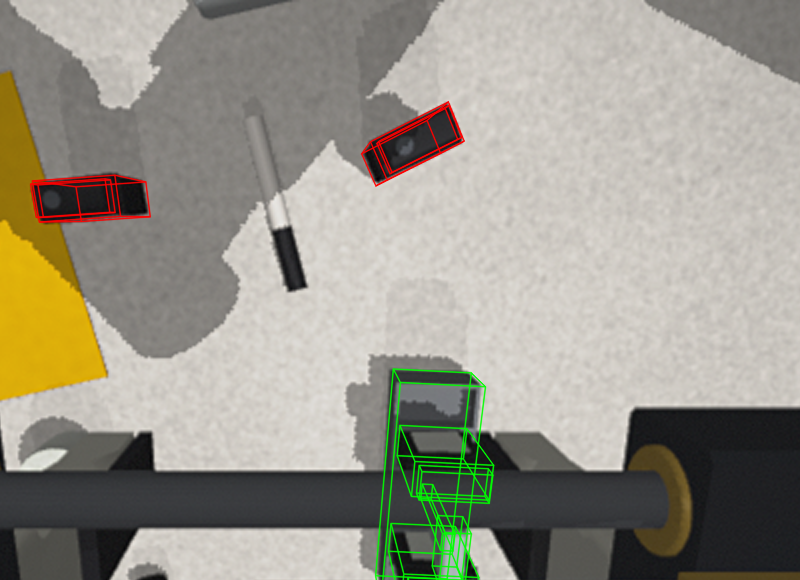

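View pics/ow1s.png

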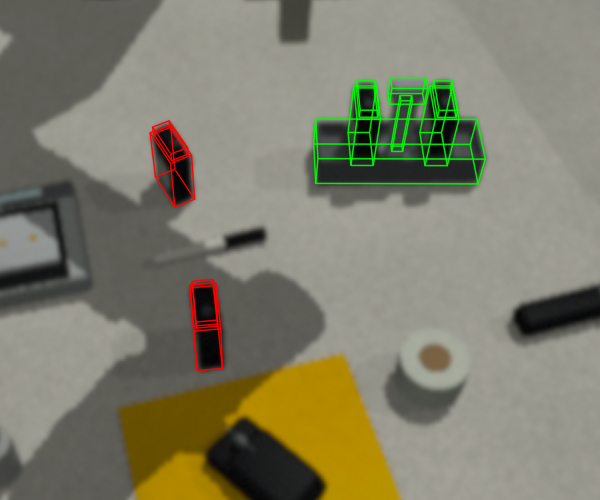

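Run:
```python
from h import *
plan([.672,-.0285,.12],170.6)
```

```text
tcp [0.5505 0.0792 0.2986] jaw 166.98 open 0.0881 F [-0.8  0.1 -0.8] t 4.2 tilt [ 0.  0. -1.]
shift units [ 2.98  1.29 -2.38] mm [ 178.6   77.6 -142.6] twist units -0.6 | world d mm [ 121.5 -107.7 -178.6]
```

Request:
arm_command:
  commands:
    - [[0.4,0.26,-0.476],0]
    - [[0.4,0.26,-0.476],0]
    - [[0.4,0.26,-0.476],0]
    - [[0.4,0.26,-0.476],0]
    - [[0.4,0.26,-0.476],0]
    - [[0.5,0,0],-0.6]
    - [[0.5,0,0],0]
    - [[0,0,0],0]

```text
clock: 5.2
tool_pos: [0.6706, -0.0291, 0.1158]
orientation: [18.7, 89.7, -170.7]
force: [-0.4, 0.3, 0.8]
opening: 0.0876
```

Run:
```python
from h import *
import pickle
plan([.672,-.0285,.03],170.6)
c=cam("wrist"); im=ctrl.snapshot("wrist")
R=pickle.load(open("R.pkl","rb"))
overlay(im,c,[([place(b,*R["b"][0]) for b in CAS],(255,0,0))],"w2",1.5)
cs=cam("scene"); im=ctrl.snapshot("scene")
overlay(im,cs,[([place(b,*R["b"][0]) for b in CAS],(255,0,0))],"s2",2.5,(400,250,1000,750))
```

```text
tcp [ 0.6706 -0.0291  0.1158] jaw 170.58 open 0.0876 F [-0.4  0.3  0.8] t 5.2 tilt [-0.005 -0.001 -1.   ]
shift units [ 1.43 -0.02 -0.03] mm [85.8 -1.  -1.7] twist units -0.0 | world d mm [  1.4   0.6 -85.8]
```

View pics/w2.png

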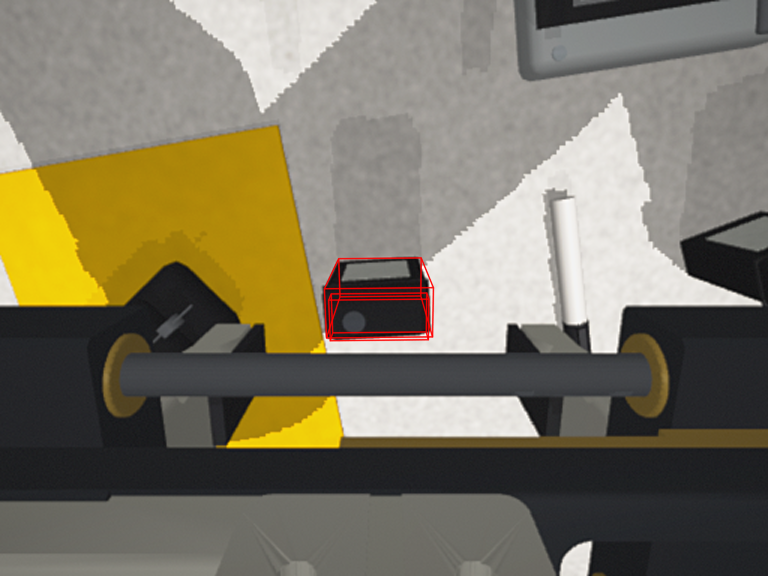

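View pics/s2.png

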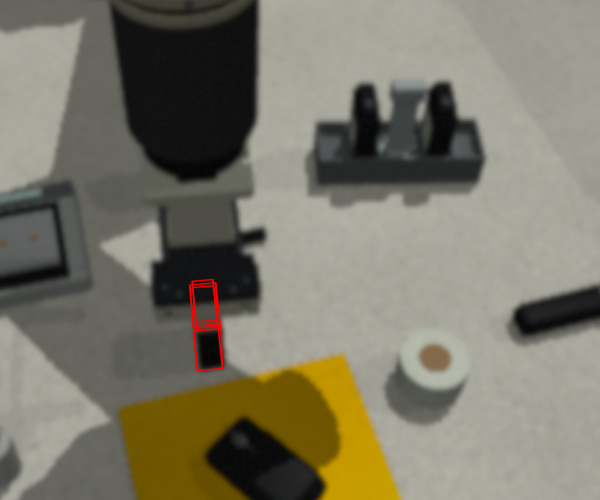

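Request:
arm_command:
  commands:
    - [[0.5,0,-0.03],0]
    - [[0.5,-0.02,0],0]
    - [[0.42,0,0],0]
    - [[0,0,0],0]

```text
clock: 5.8
tool_pos: [0.6739, -0.0278, 0.0332]
orientation: [23.9, 89.9, -165.4]
force: [-0.8, -0.6, -0.0]
opening: 0.0879
```

Request:
arm_command:
  commands:
    - [[0,0,0],0]
    - [[0,0,0],0]
    - [[0,0,0],0]
    - [[0,0,0],0]
    - [[0,0,0],0]
  gripper: 0

```text
clock: 6.42
tool_pos: [0.6744, -0.0278, 0.0338]
orientation: [-172.8, 90.0, -2.1]
force: [-0.9, 0.2, 3.1]
opening: 0.0503
```

Request:
arm_command:
  commands:
    - [[-0.5,0,0],0]
    - [[-0.8,0,0],0]
    - [[-0.8,0,0],0]
    - [[-0.6,0,0],0]
    - [[0,0,0],0]

```text
clock: 7.05
tool_pos: [0.676, -0.0277, 0.1992]
orientation: [-163.3, 89.6, 7.3]
force: [-1.2, -0.1, -1.1]
opening: 0.0507
```

Run:
```python
from h import *
plan([.53,.38,.24],164.5)
```

```text
tcp [ 0.676  -0.0277  0.1992] jaw 170.68 open 0.0507 F [-1.2 -0.1 -1.1] t 7.05 tilt [ 0.006  0.001 -1.   ]
shift units [-0.69 -6.31  3.5 ] mm [ -41.3 -378.8  209.8] twist units 1.03 | world d mm [-146.   407.7   40.8]
```

Request:
arm_command:
  commands:
    - [[-0.08,-0.7,0.39],0]
    - [[-0.08,-0.7,0.39],0]
    - [[-0.08,-0.7,0.39],0]
    - [[-0.08,-0.7,0.39],0]
    - [[-0.08,-0.7,0.39],0]
    - [[-0.08,-0.7,0.39],0]
    - [[-0.08,-0.7,0.39],0]
    - [[-0.08,-0.7,0.39],0]
    - [[-0.05,-0.7,0.39],0]
    - [[0,0,0],1]
    - [[0,0,0],0]
    - [[0,0,0],0]

```text
clock: 8.55
tool_pos: [0.5277, 0.3787, 0.2361]
orientation: [64.2, 89.9, -131.0]
force: [0.2, -0.5, 0.2]
opening: 0.0505
```

```bash
python3 w.py 3 tray cassette_c_center
```

```text
tcp [0.5277 0.3787 0.2361] jaw 164.75 open 0.0505 F [ 0.2 -0.5  0.2] t 8.55 tilt [-0.001 -0.001 -1.   ]
shift units [-1.06  4.71 -1.67] mm [ -63.7  282.4 -100. ] twist units -0.87 | world d mm [  22.3 -298.7   63.9]
tray [(0.96, [37.0, 251.0], 4381)]
cassette_c_center [(0.67, [61.0, 244.0], 1904)]
```

View pics/w3.png

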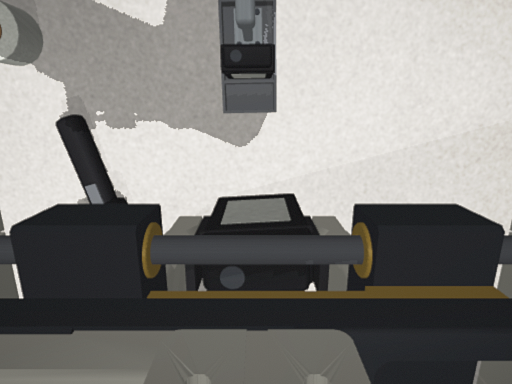

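Request:
arm_command:
  commands:
    - [[0,0.8,0],0]
    - [[0,0.7,0],0]
    - [[0,0,0],0]
    - [[0,0,0],0]

```text
clock: 9.2
tool_pos: [0.5044, 0.2924, 0.2373]
orientation: [-119.8, 89.9, 44.8]
force: [0.9, 0.4, -0.1]
opening: 0.0502
```

```bash
python3 w.py 4 tray cassette_c_center
python3 - <<'E'
from h import *
import pickle
c,im,D=pickle.load(open("W4.pkl","rb")); R=pickle.load(open("R.pkl","rb"))
overlay(im,c,[([place(b,*R["tray"][0]) for b in TRAYF],(0,255,0))],"ow4",3,(550,0,1050,590))
m=D["tray"][0]["mask"]; cv2.imwrite("pics/m4.png",m*255)
E
```

```text
tcp [0.5044 0.2924 0.2373] jaw 164.64 open 0.0502 F [ 0.9  0.4 -0.1] t 9.2 tilt [ 0.001  0.001 -1.   ]
shift units [-1.05  3.21 -1.67] mm [ -62.9  192.7 -100.3] twist units -0.89 | world d mm [  45.6 -212.4   62.7]
tray [(0.6, [105.0, 248.0], 5522)]
cassette_c_center [(0.9, [155.0, 248.0], 1493)][ WARN:0@0.493] global loadsave.cpp:1063 imwrite_ Unsupported depth image for selected encoder is fallbacked to CV_8U.
```

View pics/ow4.png

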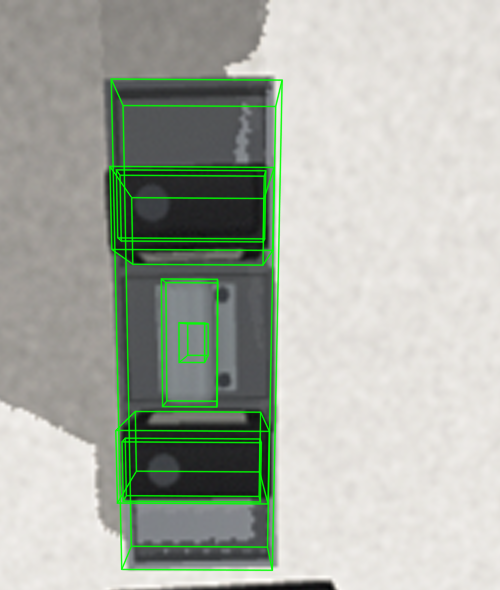

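View pics/m4.png

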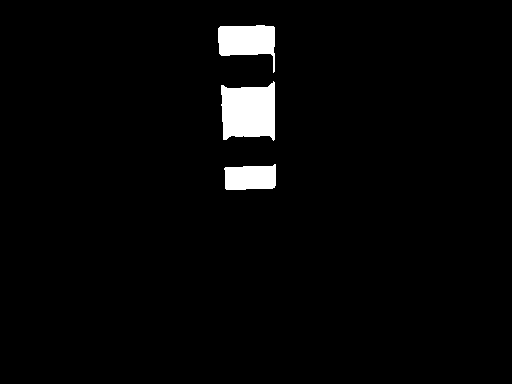

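Run:
```python
from h import *
import pickle
c,im,D=pickle.load(open("W4.pkl","rb")); R=pickle.load(open("R.pkl","rb"))
m=D["tray"][0]["mask"].astype(np.uint8)
ct=np.vstack([k.reshape(-1,2) for k in cv2.findContours(m,0,1)[0]]); mm=np.zeros_like(m); cv2.fillConvexPoly(mm,cv2.convexHull(ct),1)
r=fit(TRAYF,[(c,mm>0)],R["tray"][0]); print(r[0].round(4),r[1],np.degrees(r[0][2]))
r2=fit(TRAY,[(c,mm>0)],R["tray"][0]); print(r2[0].round(4),r2[1],np.degrees(r2[0][2]))
R["tray"]=r2; pickle.dump(R,open("R.pkl","wb"))
overlay(im,c,[([place(b,*r2[0]) for b in TRAYF],(0,255,0))],"ow5",3,(550,0,1050,590))
t=r2[0]
for n,y in (("cell1",.0715),("cell4",-.0715),("handle",0)): print(n,place(np.array([[0,y,0]]),*t))
```

```text
[ 0.496   0.2297 -0.2479] 0.0027785188031741125 -14.203987136597297
[ 0.4961  0.2297 -0.2472] 0.0009337117519284704 -14.165178238201715
cell1 [[0.51359831 0.299066   0.        ]]
cell4 [[0.47860361 0.16041402 0.        ]]
handle [[0.49610096 0.22974001 0.        ]]
```

View pics/ow5.png

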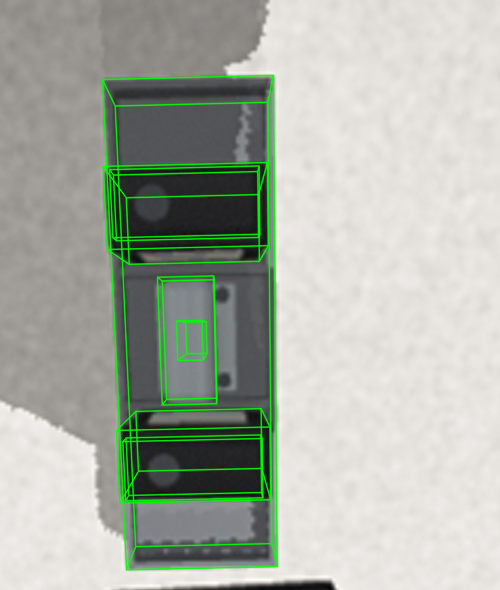

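Run:
```python
from h import *
import pickle
c,im,D=pickle.load(open("W3.pkl","rb"))
for dy in (0,.001):
  x=np.array([0.5277,.3787]); yaw=np.radians(164.75); yd=np.array([-np.sin(yaw),np.cos(yaw)])
  p=x+dy*yd
  overlay(im,c,[([place(b,p[0],p[1],yaw,.2361-.034) for b in CAS],(0,255,0))],f"ow6_{int(dy*1000)}",5,(900,900,1650,1500))
```

```text
(no output)
```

View pics/ow6_0.png

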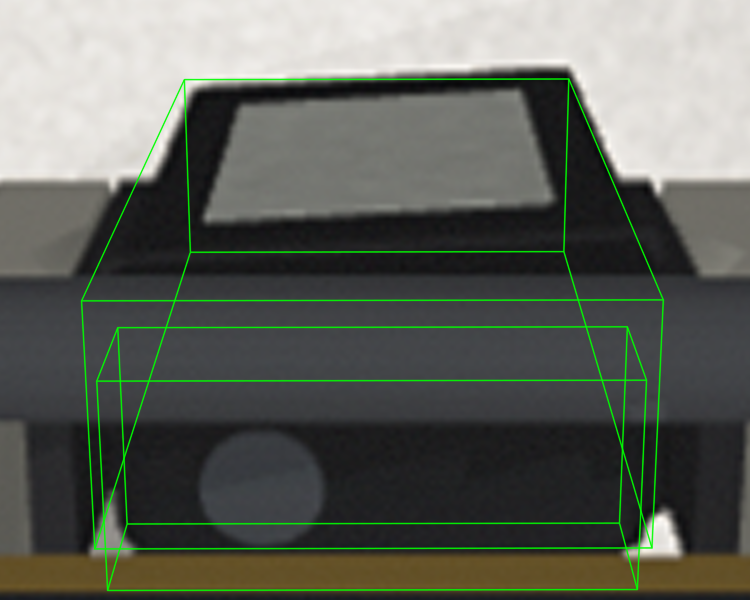

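Run:
```python
from h import *
plan([.514,.299,.092],162.9)
```

```text
tcp [0.5043 0.2931 0.2366] jaw 164.68 open 0.0501 F [ 0.3  0.1 -0.1] t 9.35 tilt [-0. -0. -1.]
shift units [ 2.41 -0.14 -0.13] mm [144.6  -8.2  -7.9] twist units 0.3 | world d mm [   9.7    5.9 -144.6]
```

Request:
arm_command:
  commands:
    - [[0.3,-0.14,-0.13],0]
    - [[0.5,0,0],0.3]
    - [[0.6,0,0],0]
    - [[0.6,0,0],0]
    - [[0.4,0,0],0]
    - [[0,0,0],0]
    - [[0,0,0],0]

```text
clock: 10.22
tool_pos: [0.5143, 0.2991, 0.0928]
orientation: [161.1, 90.0, -36.0]
force: [-0.0, 0.2, 1.1]
opening: 0.0505
```

```bash
cat > v.py <<'E'
from h import *
import pickle,sys
R=pickle.load(open("R.pkl","rb"))
x,y,z,j,tag=[*map(float,sys.argv[1:5]),sys.argv[5]]
plan([x,y,z],j)
_,p,Rm=tool()
for n,cr in (("side",None),("scene",None)):
    c=cam(n); im=ctrl.snapshot(n); u=proj(c,p)[0]
    f=4; cx,cy=u*f; X0=int(np.clip(cx-390,0,512*f-780)); Y0=int(np.clip(cy-250,0,384*f-580))
    its=[([place(b,*R["tray"][0]) for b in TRAYH],(0,255,0))] if "t" in sys.argv[6:] else []
    overlay(im,c,its,f"{n}{tag}",f,(X0,Y0,X0+780,Y0+580))
E
python3 v.py .514 .299 .058 162.9 a1
```

```text
tcp [0.5143 0.2991 0.0928] jaw 162.89 open 0.0505 F [-0.   0.2  1.1] t 10.22 tilt [ 0. -0. -1.]
shift units [0.58 0.   0.  ] mm [34.8  0.2  0.2] twist units -0.0 | world d mm [ -0.3  -0.1 -34.8]
```

View pics/sidea1.png

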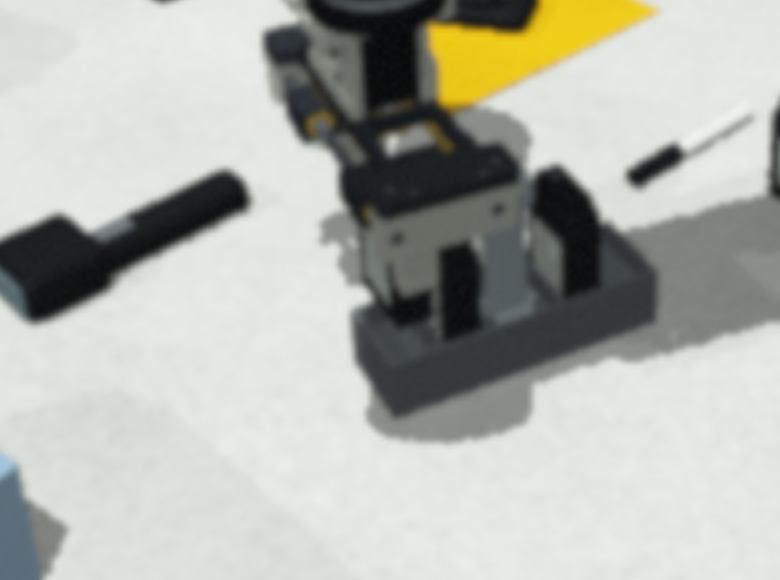

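View pics/scenea1.png

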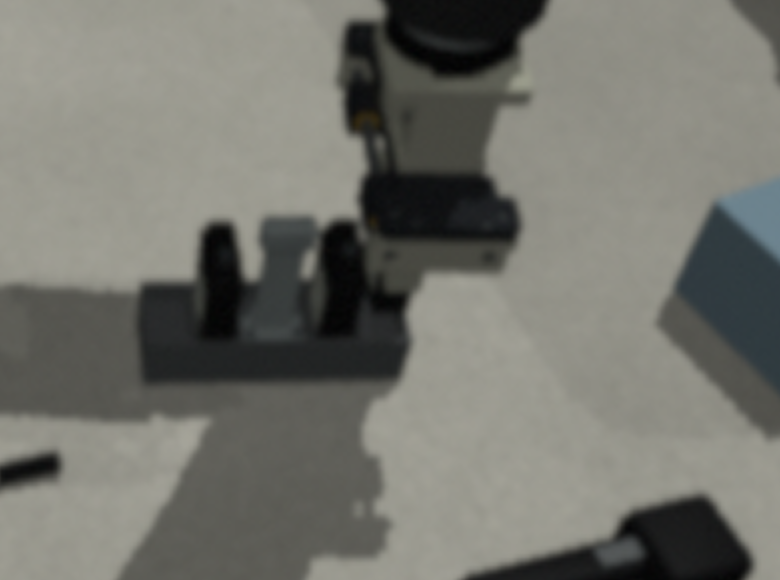

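Request:
arm_command:
  commands:
    - [[0.2,0,0],0]
    - [[0.15,0,0],0]
    - [[0,0,0],0]

```text
clock: 10.7
tool_pos: [0.5134, 0.2984, 0.0709]
orientation: [56.5, 89.9, -140.6]
force: [0.2, -0.7, 0.1]
opening: 0.0506
```

Request:
arm_command:
  commands:
    - [[0.1,0,0],0]
    - [[0.05,0,0],0]
    - [[0.05,0,0],0]
    - [[0,0,0],0]

```text
clock: 11.2
tool_pos: [0.5136, 0.2984, 0.0595]
orientation: [62.2, 90.0, -135.0]
force: [-0.2, 0.6, -0.4]
opening: 0.0506
```

```bash
python3 v.py .514 .299 .058 162.9 a2
```

```text
tcp [0.5136 0.2984 0.0595] jaw 162.86 open 0.0506 F [-0.2  0.6 -0.4] t 11.2 tilt [-0. -0. -1.]
shift units [ 0.03 -0.01 -0.  ] mm [ 1.5 -0.7 -0.2] twist units -0.01 | world d mm [ 0.4  0.6 -1.5]
```

View pics/sidea2.png

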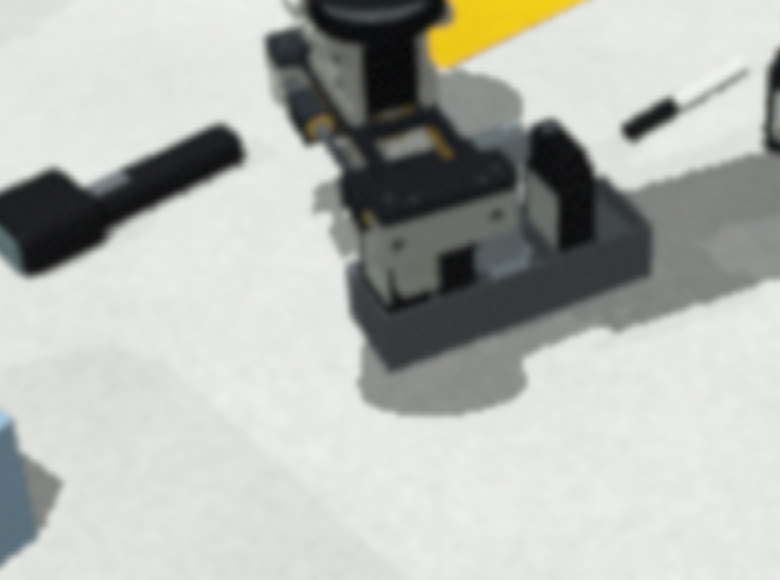

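Request:
arm_command:
  commands:
    - [[0.02,0,0],0]
    - [[0.01,0,0],0]
    - [[0,0,0],0]

```text
clock: 11.68
tool_pos: [0.5137, 0.2985, 0.0579]
orientation: [50.9, 90.0, -146.2]
force: [0.2, 0.3, 0.2]
opening: 0.0503
```

Request:
arm_command:
  commands:
    - [[0,0,0],0]
    - [[0,0,0],0]
    - [[0,0,0],0]
    - [[0,0,0],0]
  gripper: 1

```text
clock: 12.18
tool_pos: [0.5137, 0.2985, 0.058]
orientation: [-130.3, 90.0, 32.6]
force: [0.6, 0.1, -0.2]
opening: 0.0842
```

Request:
arm_command:
  commands:
    - [[-0.4,0,0],0]
    - [[-0.7,0,0],0]
    - [[-0.9,0,0],0]
    - [[-0.6,0,0],0]
    - [[0,0,0],0]

```text
clock: 12.8
tool_pos: [0.5151, 0.2997, 0.2177]
orientation: [-120.6, 89.6, 42.3]
force: [-0.2, 0.6, -0.4]
opening: 0.0877
```

```bash
python3 - <<'E'
from h import *
plan([.4652,-.015,.2],193.1)
E
python3 v.py .4652 -.015 .2 193.1 a3 t
```

```text
tcp [0.5151 0.2997 0.2177] jaw 162.88 open 0.0877 F [-0.2  0.6 -0.4] t 12.8 tilt [ 0.005  0.004 -1.   ]
shift units [ 0.27  5.26 -0.75] mm [ 16.1 315.5 -44.9] twist units -5.04 | world d mm [ -49.9 -314.7  -17.7]
tcp [0.5151 0.2997 0.2177] jaw 162.88 open 0.0877 F [-0.2  0.6 -0.4] t 12.8 tilt [ 0.005  0.004 -1.   ]
shift units [ 0.27  5.26 -0.75] mm [ 16.1 315.5 -44.9] twist units -5.04 | world d mm [ -49.9 -314.7  -17.7]
```

View pics/scenea3.png

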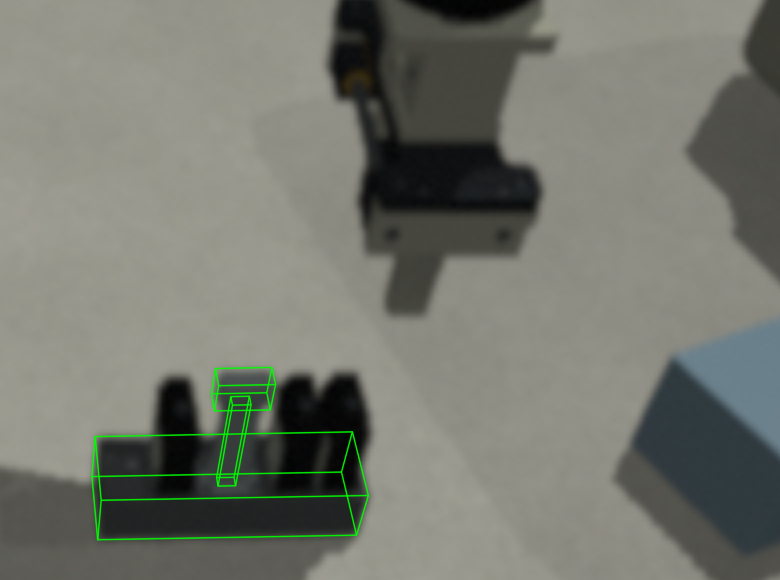

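View pics/sidea3.png

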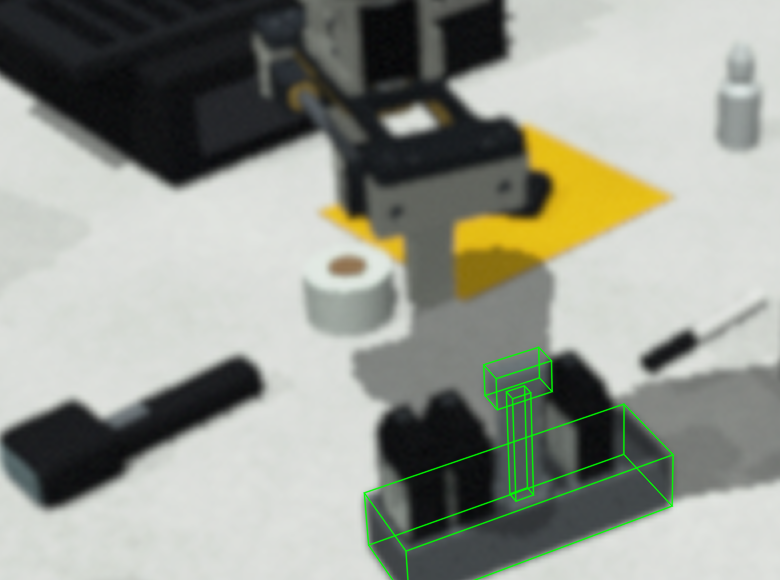

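Request:
arm_command:
  commands:
    - [[0.05,0.87,-0.125],0]
    - [[0.05,0.88,-0.125],0]
    - [[0.05,0.88,-0.125],0]
    - [[0.05,0.88,-0.125],0]
    - [[0.05,0.88,-0.125],0]
    - [[0.05,0.87,-0.125],0]
    - [[0.1,0,0],-1]
    - [[0.2,0,0],-1]
    - [[0.3,0,0],-1]
    - [[0.3,0,0],-1]
    - [[0.3,0,0],-1]
    - [[0,0,0],0]

```text
clock: 14.4
tool_pos: [0.4619, -0.0169, 0.1219]
orientation: [5.1, 89.7, -162.1]
force: [-0.7, 0.5, 0.1]
opening: 0.0877
```

Run:
```python
from h import *
import pickle
plan([.4652,-.015,.034],193.1)
R=pickle.load(open("R.pkl","rb"))
c=cam("wrist"); im=ctrl.snapshot("wrist")
overlay(im,c,[([place(b,*R["a"][0]) for b in CAS],(255,0,0))],"w7",3,(400,400,1100,900))
```

```text
tcp [ 0.4619 -0.0169  0.1219] jaw -167.2 open 0.0877 F [-0.7  0.5  0.1] t 14.4 tilt [-0.005 -0.002 -1.   ]
shift units [ 1.46 -0.02 -0.07] mm [87.9 -1.1 -4.1] twist units -0.05 | world d mm [  3.3   1.9 -87.9]
```

View pics/w7.png

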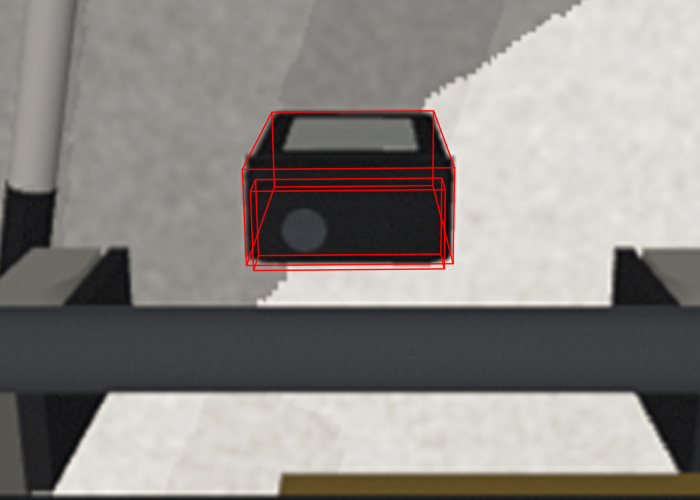

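Request:
arm_command:
  commands:
    - [[0.4,-0.02,-0.07],0]
    - [[0.5,0,0],0]
    - [[0.4,0,0],0]
    - [[0.1,0,0],0]
    - [[0,0,0],0]

```text
clock: 15.08
tool_pos: [0.4679, -0.0141, 0.0404]
orientation: [94.3, 90.0, -72.9]
force: [-0.0, 0.0, 0.6]
opening: 0.0878
```

Request:
arm_command:
  commands:
    - [[0,0,0],0]
    - [[0,0,0],0]
    - [[0,0,0],0]
    - [[0,0,0],0]
    - [[0,0,0],0]
  gripper: 0

```text
clock: 15.7
tool_pos: [0.4676, -0.0142, 0.0401]
orientation: [164.6, 90.0, -2.5]
force: [-0.5, 0.1, 2.1]
opening: 0.0499
```

Request:
arm_command:
  commands:
    - [[-0.4,0,0],0]
    - [[-0.8,0,0],0]
    - [[-0.9,0,0],0]
    - [[-0.7,0,0],0]
    - [[0,0,0],0]

```text
clock: 16.32
tool_pos: [0.4694, -0.0137, 0.2114]
orientation: [-176.3, 89.6, 16.6]
force: [-0.1, 0.3, -1.5]
opening: 0.0499
```

Run:
```python
from h import *
plan([.48,.26,.22],165.8)
c=cam("wrist"); im=ctrl.snapshot("wrist"); _,p,R=tool(); yaw=np.arctan2(R[1,2],R[0,2])
overlay(im,c,[([place(b,p[0],p[1],yaw,p[2]-.036) for b in CAS],(0,255,0))],"w8",4,(700,650,1400,1200))
```

```text
tcp [ 0.4694 -0.0137  0.2114] jaw -167.12 open 0.0499 F [-0.1  0.3 -1.5] t 16.32 tilt [ 0.007  0.002 -1.   ]
shift units [-0.13 -4.41 -1.19] mm [  -8.  -264.4  -71.4] twist units 4.51 | world d mm [ 10.6 273.7   8.6]
```

View pics/w8.png

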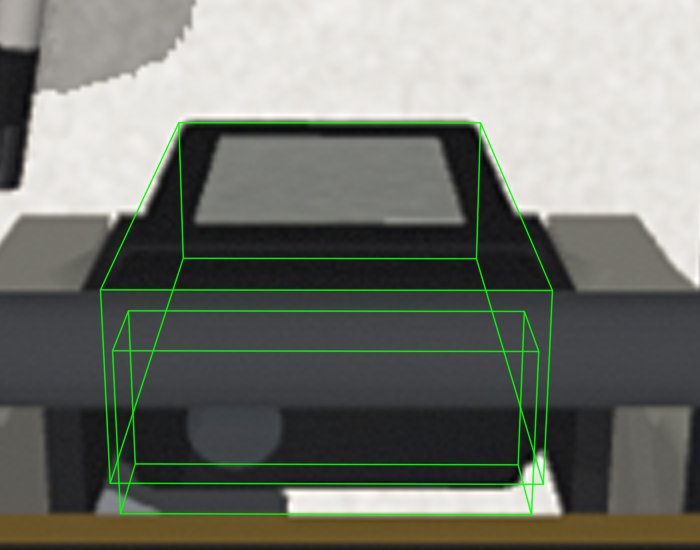

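Run:
```python
from h import *
plan([.4788,.1606,.2],165.8)
```

```text
tcp [ 0.4681 -0.0139  0.2092] jaw -167.14 open 0.0499 F [-0.6 -0.2 -1.8] t 16.38 tilt [ 0.003  0.001 -1.   ]
shift units [ 0.16 -2.8  -0.82] mm [   9.4 -167.7  -49.2] twist units 4.51 | world d mm [ 10.7 174.5  -9.2]
```

Request:
arm_command:
  commands:
    - [[0.04,-0.7,-0.205],0]
    - [[0.04,-0.7,-0.205],0]
    - [[0.04,-0.7,-0.205],0]
    - [[0.04,-0.7,-0.205],0]
    - [[0,0,0],1]
    - [[0,0,0],1]
    - [[0,0,0],1]
    - [[0,0,0],1]
    - [[0,0,0],0.5]
    - [[0,0,0],0]
    - [[0,0,0],0]

```text
clock: 17.75
tool_pos: [0.4777, 0.1603, 0.1975]
orientation: [49.2, 89.9, -144.9]
force: [-0.5, 0.0, -0.6]
opening: 0.0499
```

```bash
python3 v.py .4788 .1606 .1 165.8 b1 t
python3 - <<'E'
from h import *
c=cam("wrist"); im=ctrl.snapshot("wrist"); _,p,R=tool(); yaw=np.arctan2(R[1,2],R[0,2])
overlay(im,c,[([place(b,p[0],p[1],yaw,p[2]-.04) for b in CAS],(0,255,0))],"w9",3,(350,350,1100,950))
E
```

```text
tcp [0.4777 0.1603 0.1975] jaw 165.93 open 0.0499 F [-0.5  0.  -0.6] t 17.75 tilt [-0.001 -0.001 -1.   ]
shift units [ 1.63 -0.01 -0.02] mm [97.5 -0.7 -1.1] twist units 0.02 | world d mm [  1.1   0.3 -97.5]
```

View pics/w9.png

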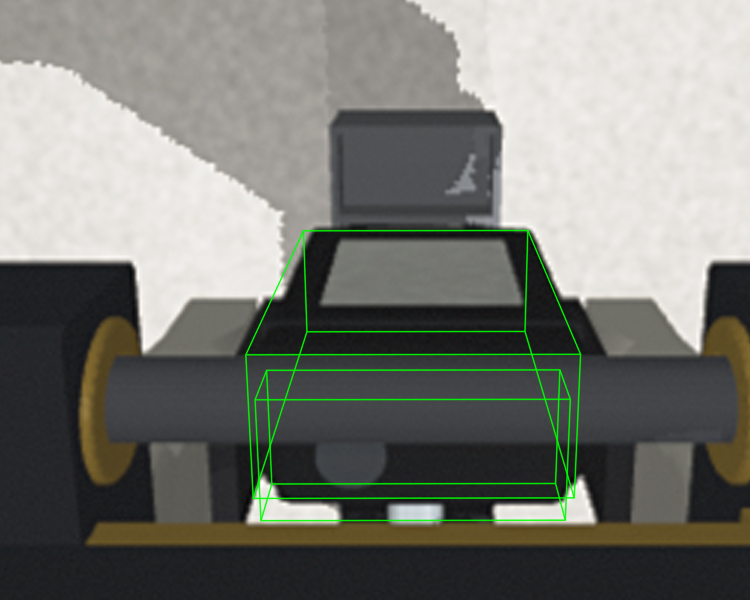

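View pics/sideb1.png

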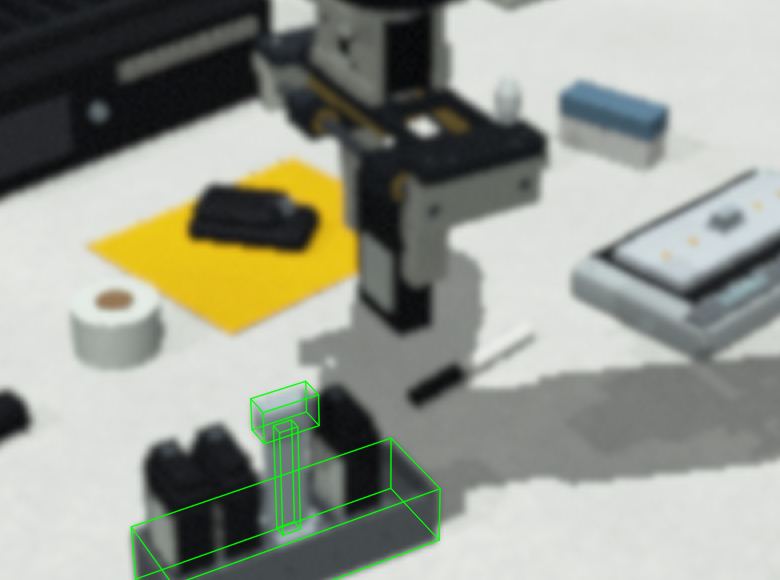

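Request:
arm_command:
  commands:
    - [[0.4,-0.01,-0.02],0]
    - [[0.6,0,0],0]
    - [[0.45,0,0],0]
    - [[0.15,0,0],0]
    - [[0,0,0],0]
    - [[0,0,0],0]

```text
clock: 18.65
tool_pos: [0.4801, 0.1613, 0.1035]
orientation: [-133.4, 89.9, 32.5]
force: [-0.2, 0.2, -0.4]
opening: 0.0498
```

```bash
python3 v.py .4787 .1605 .064 165.8 b2 t
```

```text
tcp [0.4801 0.1613 0.1035] jaw 165.88 open 0.0498 F [-0.2  0.2 -0.4] t 18.65 tilt [ 0.002  0.001 -1.   ]
shift units [0.66 0.02 0.02] mm [39.5  1.2  1.2] twist units 0.01 | world d mm [ -1.4  -0.8 -39.5]
```

View pics/sideb2.png

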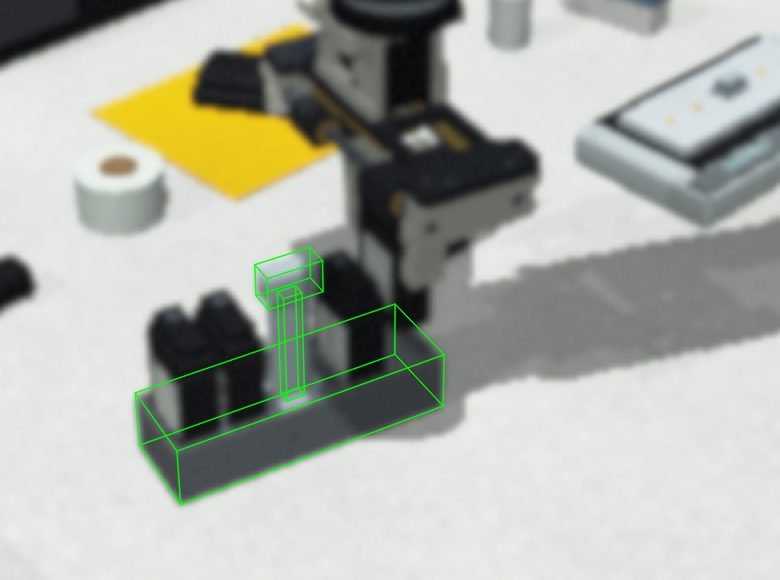

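View pics/sceneb2.png

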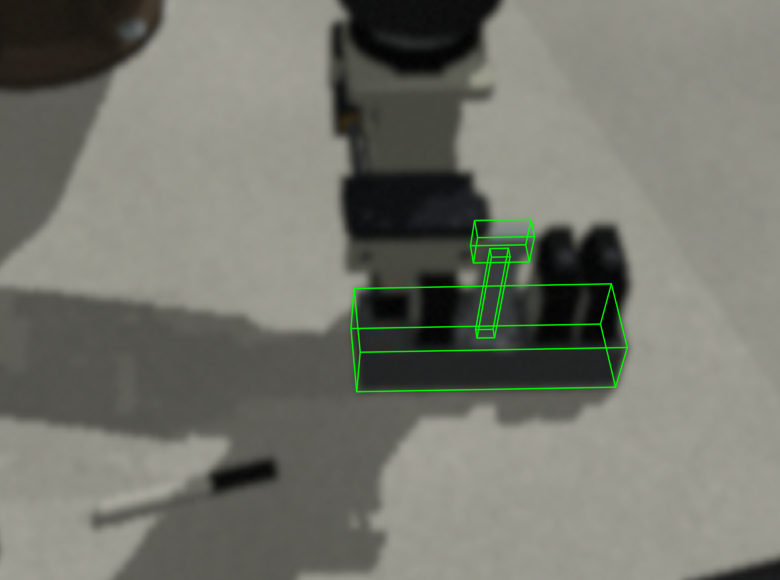

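Request:
arm_command:
  commands:
    - [[0.1,0.015,0.015],0]
    - [[0.15,0,0],0]
    - [[0.05,0,0],0]
    - [[0,0,0],0]
    - [[0,0,0],0]

```text
clock: 19.38
tool_pos: [0.4784, 0.1603, 0.0844]
orientation: [-168.6, 90.0, -2.8]
force: [0.2, -0.3, -0.6]
opening: 0.0499
```

Run:
```python
from h import *
plan([.4787,.1605,.064],165.8)
```

```text
tcp [0.4784 0.1603 0.0844] jaw 165.87 open 0.0499 F [ 0.2 -0.3 -0.6] t 19.38 tilt [ 0. -0. -1.]
shift units [ 0.34 -0.   -0.  ] mm [20.4 -0.3 -0.2] twist units 0.01 | world d mm [  0.3   0.2 -20.4]
```

Request:
arm_command:
  commands:
    - [[0.1,0,0],0]
    - [[0.1,0,0],0]
    - [[0.06,0,0],0]
    - [[0.05,0,0],0]
    - [[0,0,0],0]

```text
clock: 20.0
tool_pos: [0.4782, 0.1601, 0.0655]
orientation: [53.7, 90.0, -140.5]
force: [0.2, -0.1, -0.3]
opening: 0.0496
```

Request:
arm_command:
  commands:
    - [[0.02,0,0],0]
    - [[0,0,0],0]

```text
clock: 20.25
tool_pos: [0.4784, 0.1602, 0.0646]
orientation: [-125.4, 90.0, 40.4]
force: [-0.3, -0.8, -0.4]
opening: 0.0498
```

```bash
python3 v.py .4787 .1605 .064 165.8 b3 t
```

```text
tcp [0.4784 0.1602 0.0646] jaw 165.86 open 0.0498 F [-0.3 -0.8 -0.4] t 20.25 tilt [ 0.  0. -1.]
shift units [ 0.01 -0.01 -0.  ] mm [ 0.6 -0.4 -0.3] twist units 0.01 | world d mm [ 0.3  0.3 -0.6]
```

View pics/sideb3.png

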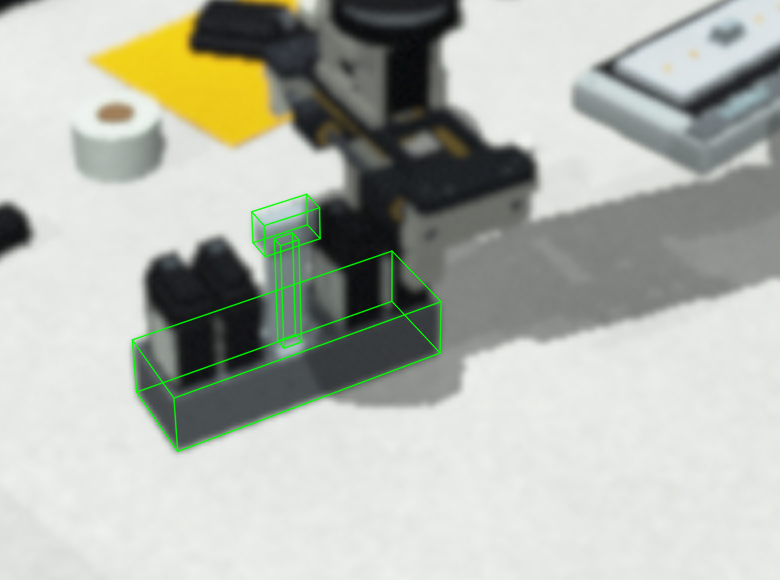

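Request:
arm_command:
  commands:
    - [[0.01,0,0],0]
    - [[0,0,0],0]
    - [[0,0,0],0]
    - [[0,0,0],0]
    - [[0,0,0],0]
  gripper: 1

```text
clock: 20.98
tool_pos: [0.4783, 0.1602, 0.064]
orientation: [-90.2, 90.0, 75.7]
force: [-0.6, 0.4, 0.2]
opening: 0.0868
```

Request:
arm_command:
  commands:
    - [[-0.4,0,0],0]
    - [[-0.8,0,0],0]
    - [[-0.9,0,0],0]
    - [[-0.7,0,0],0]
    - [[0,-0.7,0],0]
    - [[0,-0.8,0],0]
    - [[0,-0.8,0],0]
    - [[0,0,0],0]
    - [[0,0,0],0]

```text
clock: 22.1
tool_pos: [0.5117, 0.2939, 0.2315]
orientation: [56.6, 89.9, -137.5]
force: [-0.1, -0.3, -0.4]
opening: 0.0876
```

```bash
python3 w.py 10 tray dock
python3 - <<'E'
from h import *
import pickle
c,im,D=pickle.load(open("W10.pkl","rb")); R=pickle.load(open("R.pkl","rb"))
F=TRAYF+[T(b,0,s*.0715,.024) for s in(1,-1) for b in CAS]
overlay(im,c,[([place(b,*R["tray"][0]) for b in F],(0,255,0)),([place(b,*R["dock"][0]) for b in DOCKF],(255,0,255))],"ow10",3,(350,0,1130,600))
E
```

```text
tcp [0.5117 0.2939 0.2315] jaw 165.88 open 0.0876 F [-0.1 -0.3 -0.4] t 22.1 tilt [-0.001 -0.001 -1.   ]
shift units [-1.14  3.3  -1.49] mm [-68.4 198.1 -89.3] twist units -0.69 | world d mm [  38.3 -213.9   68.5]
tray [(0.95, [109.0, 256.0], 2879)]
dock []
```

View pics/ow10.png

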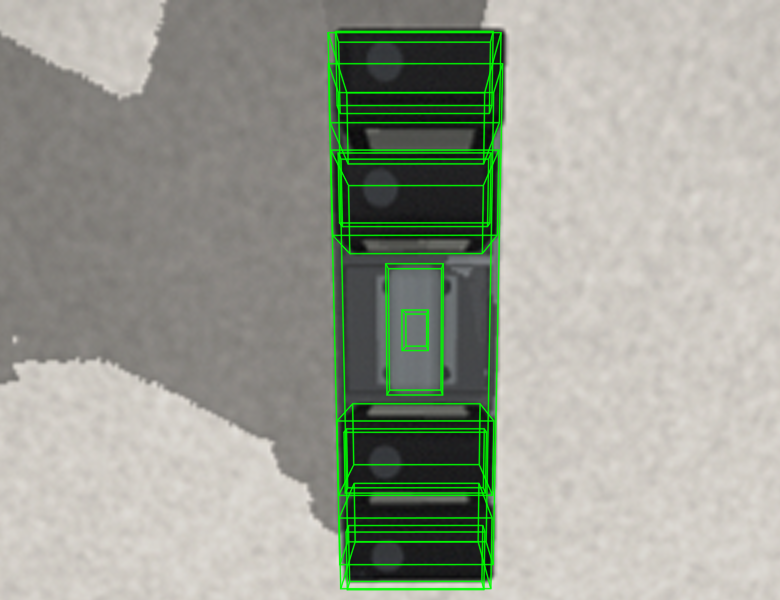

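Run:
```python
from h import *
plan([.515,-.13,.3],178)
```

```text
tcp [0.5119 0.2932 0.2322] jaw 165.82 open 0.0874 F [0.2 0.2 1. ] t 22.25 tilt [ 0.  0. -1.]
shift units [-1.13  6.83 -1.78] mm [ -67.9  409.5 -106.7] twist units -2.03 | world d mm [   3.1 -423.2   67.8]
```

Request:
arm_command:
  commands:
    - [[-0.14,0.85,-0.22],0]
    - [[-0.14,0.85,-0.22],0]
    - [[-0.14,0.85,-0.22],0]
    - [[-0.14,0.85,-0.22],0]
    - [[-0.14,0.85,-0.22],0]
    - [[-0.14,0.85,-0.22],0]
    - [[-0.14,0.85,-0.22],0]
    - [[-0.14,0.85,-0.22],0]
    - [[0,0,0],0]
    - [[0,0,0],0]
    - [[0,0,0],0]

```text
clock: 23.62
tool_pos: [0.5145, -0.1268, 0.2992]
orientation: [-108.0, 90.0, 57.9]
force: [0.3, 0.3, -0.5]
opening: 0.0879
```

```bash
python3 w.py 11 dock
python3 - <<'E'
from h import *
import pickle
c,im,D=pickle.load(open("W11.pkl","rb")); R=pickle.load(open("R.pkl","rb"))
m=D["dock"][0]["mask"]
r=fit(DOCKF,[(c,m)],R["dock"][0]); print(R["dock"],r[0].round(4),r[1],np.degrees(r[0][2]))
overlay(im,c,[([place(b,*r[0]) for b in DOCKF],(255,0,255))],"ow11",3,(350,0,1130,600))
overlay(im,c,[([place(b,*r[0]) for b in DOCKF],(255,0,255))],"ow11b",1.5)
E
```

```text
tcp [ 0.5145 -0.1268  0.2992] jaw 165.91 open 0.0879 F [ 0.3  0.3 -0.5] t 23.62 tilt [ 0.  0. -1.]
shift units [-0.01 -3.49  0.27] mm [  -0.8 -209.2   16. ] twist units -0.68 | world d mm [ 35.5 206.8   0.8]
dock [(0.82, [77.0, 234.0], 16073)]
(array([ 0.51206289, -0.24117993, -0.03050403]), np.float64(0.018851970685509443)) [ 0.5119 -0.2447 -0.023 ] 0.00455361454501532 -1.317490928597425
```

View pics/ow11.png

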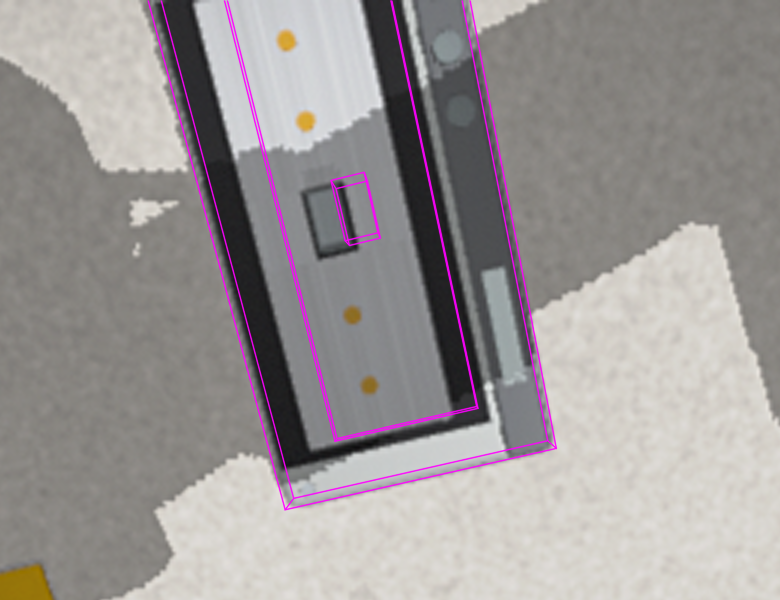

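View pics/ow11b.png

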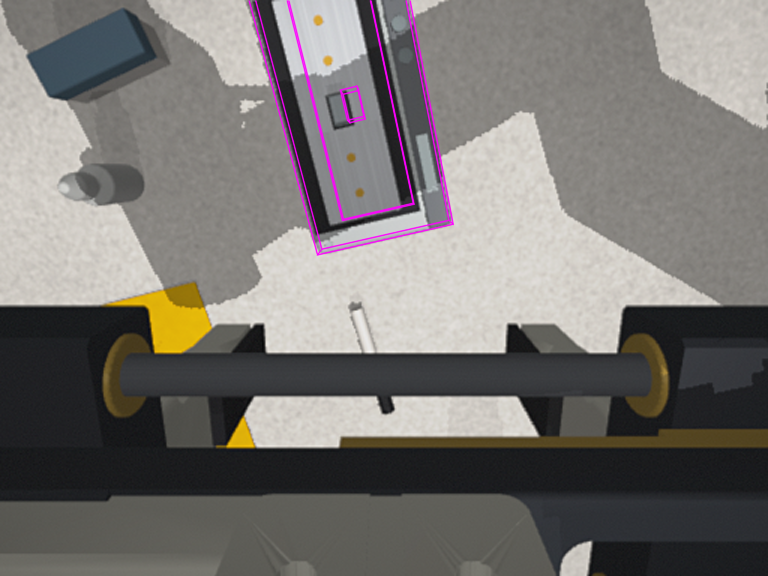

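Run:
```python
from h import *
import pickle
c,im,D=pickle.load(open("W11.pkl","rb"))
z=cv2.resize(im[40:100,200:260],None,fx=10,fy=10,interpolation=cv2.INTER_CUBIC); z=np.clip(z.astype(float)*1.6,0,255).astype(np.uint8); save("z1",z)
z=cv2.resize(im[0:160,170:310],None,fx=4,fy=4,interpolation=cv2.INTER_CUBIC); save("z2",z)
```

```text
(no output)
```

View pics/z1.png

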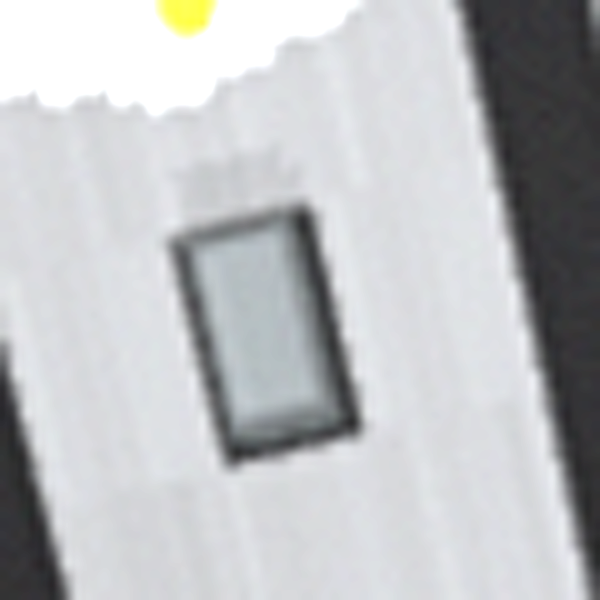

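View pics/z2.png

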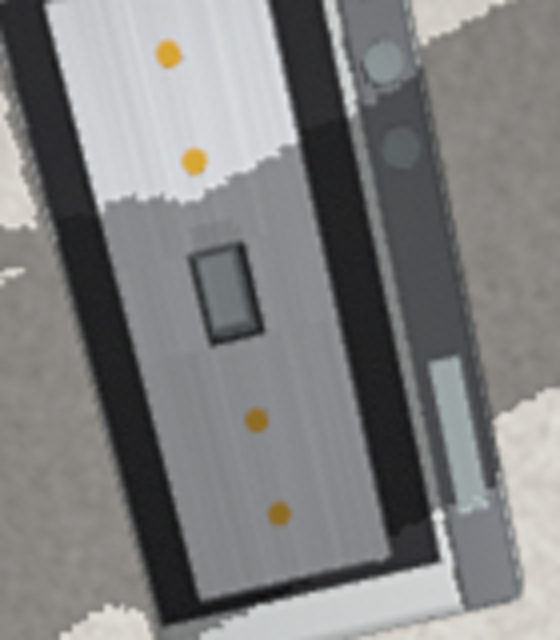

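Run:
```python
from h import *
import pickle
c,im,D=pickle.load(open("W11.pkl","rb"))
f=lambda x,y,ox,oy,s:((x+.5)/s-.5+ox,(y+.5)/s-.5+oy)
print("slot",back(c,[f(268.5,335,200,40,10)],.04), "pin",back(c,[f(266,326,200,40,10)],.051))
q=[f(*p,200,40,10) for p in((172,238),(312,205),(360,432),(230,466))]
S=back(c,q,.04); print(S.round(4),np.linalg.norm(np.diff(S,axis=0),axis=1))
q=[f(*p,170,0,4) for p in((198,600),(390,556),(45,0),(265,0))]
P=back(c,q,.04); print(P.round(4))
d=P[0]-P[1]; print("plate w",np.linalg.norm(d),"yaw",np.degrees(np.arctan2(d[1],d[0])))
for a,b in((0,2),(1,3)): e=P[a]-P[b]; print("edge yaw",np.degrees(np.arctan2(e[1],e[0]))-90)
mid=(P[0]+P[1])/2
for yaw in (-1.3,-1.0,-2): 
    y=np.radians(yaw); print(yaw,mid-.093*np.array([-np.sin(y),np.cos(y),0]))
# LED dots
q=[f(*p,170,0,4) for p in((168,54),(194,161),(256,420),(279,513))]; L=back(c,q,.04); print("leds",L.round(4),L.mean(0)); e=L[3]-L[0]; print(np.degrees(np.arctan2(e[1],e[0]))-90)
```

```text
slot [[ 0.52370835 -0.24357069  0.04      ]] pin [[ 0.52302645 -0.24328164  0.051     ]]
[[ 0.5325 -0.2578  0.04  ]
 [ 0.5142 -0.2572  0.04  ]
 [ 0.5154 -0.2293  0.04  ]
 [ 0.5328 -0.2294  0.04  ]] [0.01830371 0.02792852 0.01739298]
[[ 0.5596 -0.1514  0.04  ]
 [ 0.4929 -0.1498  0.04  ]
 [ 0.5547 -0.3381  0.04  ]
 [ 0.49   -0.3218  0.04  ]]
plate w 0.06676953107499965 yaw -1.3458932461362312
edge yaw -1.5095524991418898
edge yaw -0.9598316388243404
-1.3 [ 0.52414809 -0.24359866  0.04      ]
-1.0 [ 0.52463494 -0.24360844  0.04      ]
-2 [ 0.52301236 -0.24356595  0.04      ]
leds [[ 0.5227 -0.3148  0.04  ]
 [ 0.5232 -0.2838  0.04  ]
 [ 0.525  -0.2036  0.04  ]
 [ 0.5254 -0.1728  0.04  ]] [ 0.52409016 -0.24372336  0.04      ]
-1.1182067039747778
```

Run:
```python
from h import *
plan([.4961,.2297,.2],165.8)
```

```text
tcp [ 0.5148 -0.1266  0.2991] jaw 165.94 open 0.0874 F [ 0.8  0.2 -0.4] t 23.73 tilt [ 0.  0. -1.]
shift units [ 1.65 -5.68  1.74] mm [  99.2 -341.1  104.6] twist units 0.02 | world d mm [-18.7 356.3 -99.1]
```

Request:
arm_command:
  commands:
    - [[0.2,-0.81,0.249],0]
    - [[0.2,-0.81,0.249],0]
    - [[0.2,-0.81,0.249],0]
    - [[0.2,-0.81,0.249],0]
    - [[0.2,-0.81,0.248],0]
    - [[0.2,-0.81,0.248],0]
    - [[0.2,-0.82,0.248],0]
    - [[0.2,0,0],0]
    - [[0,0,0],0]
    - [[0,0,0],0]

```text
clock: 24.98
tool_pos: [0.4969, 0.2281, 0.2037]
orientation: [-156.6, 90.0, 9.3]
force: [-0.3, -0.7, 0.1]
opening: 0.0875
```

```bash
python3 v.py .4961 .2297 .091 165.8 c1 t
```

```text
tcp [0.4969 0.2281 0.2037] jaw 165.85 open 0.0875 F [-0.3 -0.7  0.1] t 24.98 tilt [ 0.  0. -1.]
shift units [ 1.88 -0.02  0.02] mm [112.7  -1.3   1.2] twist units 0.01 | world d mm [  -0.8    1.6 -112.7]
```

View pics/scenec1.png

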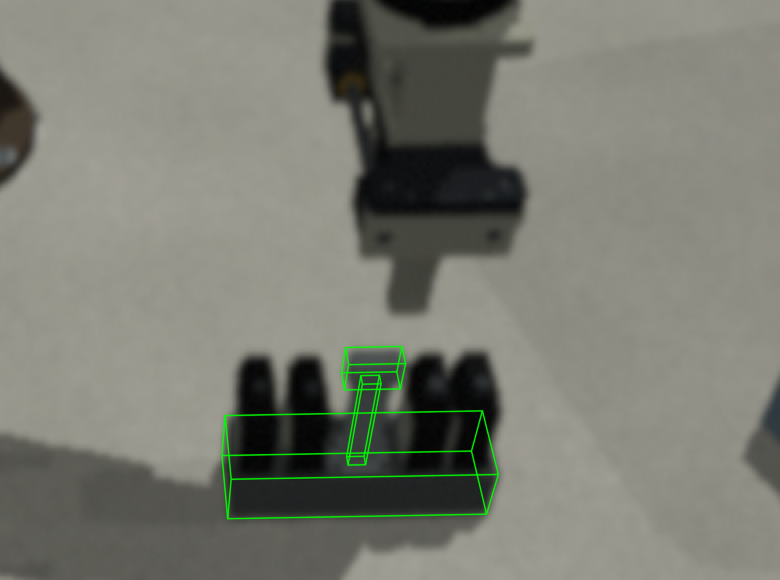

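Request:
arm_command:
  commands:
    - [[0.4,-0.02,0.02],0]
    - [[0.6,0,0],0]
    - [[0.5,0,0],0]
    - [[0.3,0,0],0]
    - [[0.06,0,0],0]
    - [[0,0,0],0]
    - [[0,0,0],0]

```text
clock: 25.95
tool_pos: [0.4965, 0.2303, 0.0927]
orientation: [-125.3, 89.9, 40.5]
force: [-0.5, -0.5, 0.4]
opening: 0.0875
```

Request:
arm_command:
  commands:
    - [[0,0,0],0]
    - [[0,0,0],0]
    - [[0,0,0],0]
    - [[0,0,0],0]
    - [[0,0,0],0]
    - [[0,0,0],0]
    - [[0,0,0],0]
  gripper: 0

```text
clock: 26.82
tool_pos: [0.4959, 0.23, 0.0915]
orientation: [50.4, 90.0, -143.7]
force: [-0.0, 1.1, 0.7]
opening: 0.0232
```

```bash
python3 v.py .4961 .2297 .091 165.8 c2 t
```

```text
tcp [0.4959 0.23   0.0915] jaw 165.86 open 0.0232 F [-0.   1.1  0.7] t 26.82 tilt [-0. -0. -1.]
shift units [ 0.01  0.   -0.  ] mm [ 0.5  0.3 -0.3] twist units 0.01 | world d mm [ 0.2 -0.3 -0.5]
```

View pics/sidec2.png

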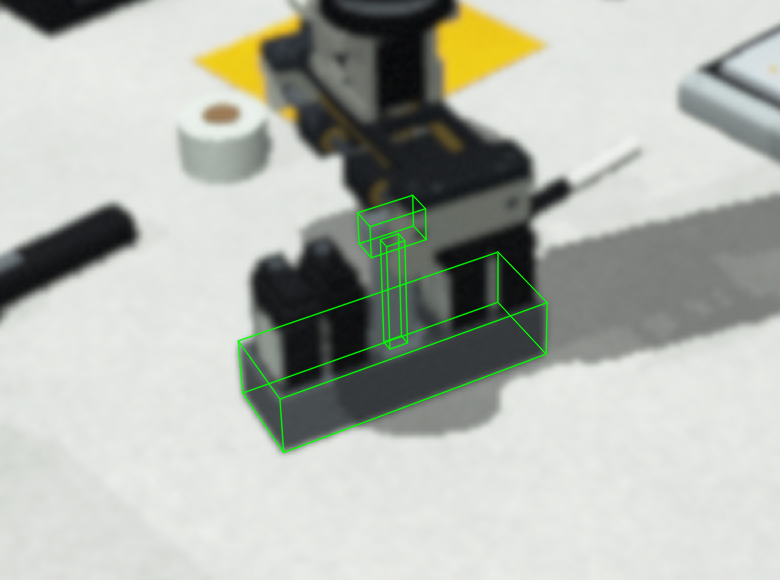

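Opening is still 23 mm and shrinking; give the fingers more time.

Request:
arm_command:
  commands:
    - [[0,0,0],0]
    - [[0,0,0],0]
    - [[0,0,0],0]
    - [[0,0,0],0]

```text
clock: 27.42
tool_pos: [0.4959, 0.23, 0.0915]
orientation: [24.9, 90.0, -169.3]
force: [0.9, 0.1, -2.8]
opening: 0.0154
```

Request:
arm_command:
  commands:
    - [[-0.1,0,0],0]
    - [[-0.3,0,0],0]
    - [[-0.3,0,0],0]
    - [[0,0,0],0]
    - [[0,0,0],0]

```text
clock: 28.05
tool_pos: [0.4952, 0.2296, 0.1328]
orientation: [36.1, 89.9, -158.1]
force: [-0.4, 0.1, -5.4]
opening: 0.0157
```

```bash
python3 v.py .524 -.2435 .23 178.7 c3
```

```text
tcp [0.4952 0.2296 0.1328] jaw 165.84 open 0.0157 F [-0.4  0.1 -5.4] t 28.05 tilt [-0.001 -0.001 -1.   ]
shift units [-1.62  7.53 -2.39] mm [ -97.   451.8 -143.6] twist units -2.14 | world d mm [  28.8 -473.1   97.2]
```

View pics/sidec3.png

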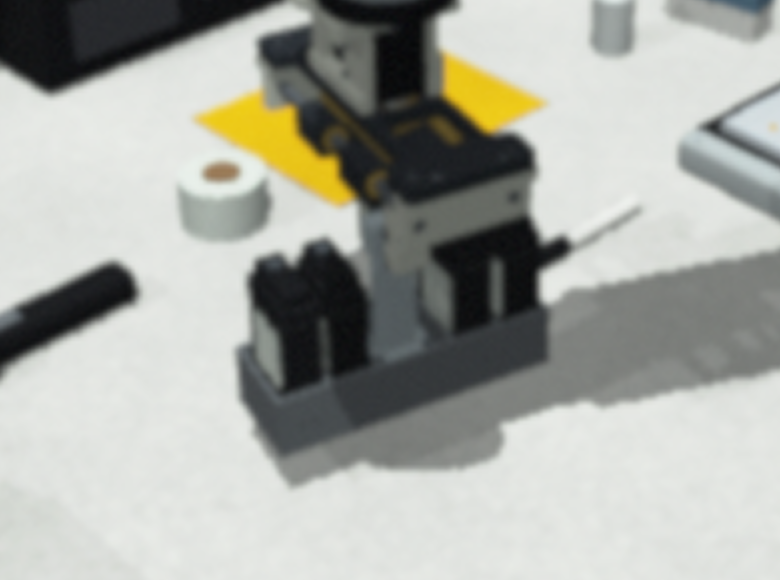

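Request:
arm_command:
  commands:
    - [[-0.3,0.1,-0.03],0]
    - [[-0.4,0.3,-0.1],0]
    - [[-0.3,0.5,-0.16],0]
    - [[-0.1,0.6,-0.19],0]
    - [[0,0.6,-0.19],0]
    - [[0,0.6,-0.19],0]
    - [[0,0.6,-0.19],0]
    - [[0,0.6,-0.19],0]
    - [[0,0.6,-0.19],0]
    - [[0,0.6,-0.19],0]
    - [[0,0.6,-0.19],0]
    - [[0,0.6,-0.19],0]

```text
clock: 29.65
tool_pos: [0.5195, -0.167, 0.1987]
orientation: [4.3, 89.9, 170.2]
force: [0.5, 0.0, -4.1]
opening: 0.0157
```

Run:
```python
from h import *
plan([.524,-.2435,.19],178.7)
```

```text
tcp [ 0.5195 -0.167   0.1987] jaw 165.86 open 0.0157 F [ 0.5  0.  -4.1] t 29.65 tilt [-0.001  0.    -1.   ]
shift units [ 0.14  1.22 -0.39] mm [  8.7  73.1 -23.1] twist units -2.14 | world d mm [  4.5 -76.5  -8.7]
```

Request:
arm_command:
  commands:
    - [[0,0.5,-0.15],0]
    - [[0,0.35,-0.12],0]
    - [[0,0.2,-0.06],0]
    - [[0,0,0],-0.5]
    - [[0,0,0],-0.8]
    - [[0,0,0],-0.6]
    - [[0,0,0],-0.24]
    - [[0,0,0],0]
    - [[0,0,0],0]

```text
clock: 30.78
tool_pos: [0.5237, -0.2316, 0.1995]
orientation: [-31.2, 90.0, 147.5]
force: [1.0, 0.5, -3.9]
opening: 0.016
```

```bash
python3 v.py .524 -.2435 .16 178.7 d1; python3 w.py 12 tray dock
python3 - <<'E'
from h import *
import pickle
c,im,D=pickle.load(open("W12.pkl","rb")); _,p,Rm=tool(); yaw=np.arctan2(Rm[1,2],Rm[0,2])
F=TRAYF+[T(b,0,s*.0715,.024) for s in(1,-1) for b in CAS]
PLT=[box(-.033,.033,-.093,.093,.04,.04)]
overlay(im,c,[([place(b,p[0],p[1],yaw,p[2]-.0915) for b in F],(0,255,0)),([place(b,.5238,-.2435,np.radians(-1.3)) for b in PLT],(255,0,255))],"ow12",2.4,(250,0,1000,600))
E
```

```text
tcp [ 0.5237 -0.2316  0.1995] jaw 178.66 open 0.016 F [ 1.   0.5 -3.9] t 30.77 tilt [-0.  0. -1.]
shift units [ 0.66  0.2  -0.01] mm [39.5 11.9 -0.5] twist units -0.01 | world d mm [  0.3 -11.9 -39.5]
tcp [ 0.5237 -0.2317  0.1995] jaw 178.68 open 0.0158 F [-1.1 -0.1 -5.7] t 30.88 tilt [-0.  0. -1.]
shift units [-1.67 -5.2  -0.32] mm [-100.5 -312.2  -19. ] twist units 1.45 | world d mm [ 26.3 311.7 100.5]
tray [(0.55, [202.0, 258.0], 4948)]
dock [(0.74, [70.0, 299.0], 7370)]
```

View pics/ow12.png

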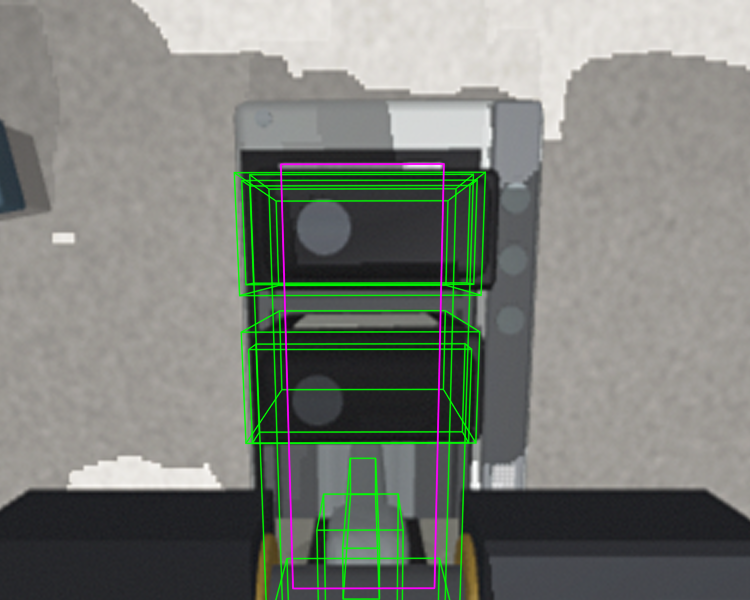

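View pics/sided1.png

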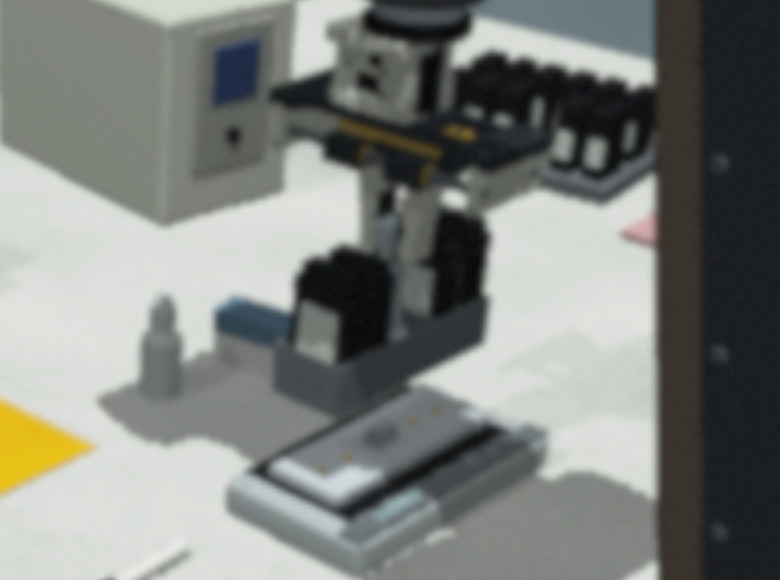

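View pics/scened1.png

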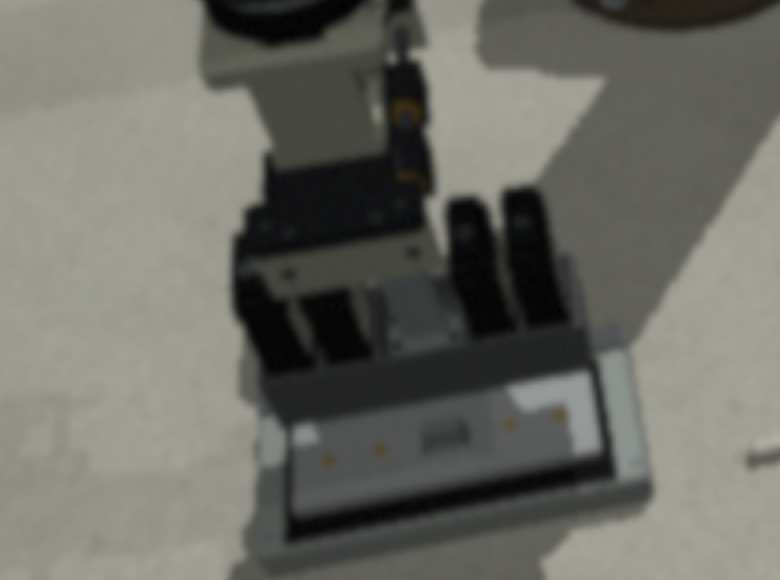

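Run:
```python
from h import *
import pickle
c,im,D=pickle.load(open("W12.pkl","rb"))
z=cv2.resize(im[55:215,180:330],None,fx=5,fy=3.7,interpolation=cv2.INTER_CUBIC); z=np.clip(z.astype(float)*1.5,0,255).astype(np.uint8)
z=cv2.resize(im[60:205,185:325],None,fx=4,fy=4,interpolation=cv2.INTER_CUBIC); z=np.clip(z.astype(float)*1.8,0,255).astype(np.uint8); save("z3",z)
m=D["tray"][0]["mask"][60:205,185:325].astype(np.uint8)*255; cv2.imwrite("pics/m12.png",cv2.resize(m,None,fx=4,fy=4))
```

```text
(no output)
```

View pics/z3.png

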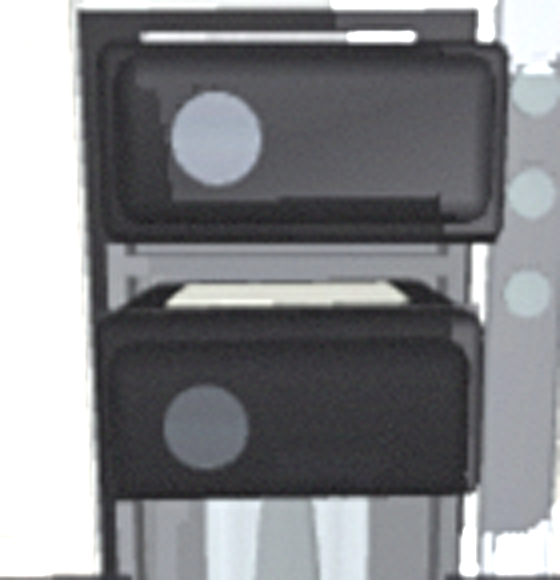

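Run:
```python
from h import *
import pickle
c,im,D=pickle.load(open("W12.pkl","rb")); _,p,Rm=tool(); print(p)
z=.1995-.0915+.04
g=im.astype(int).sum(2)
for row in (118,122,125,128,186,190,194,198):
    print(row,"L",g[row,205:222],"R",g[row,294:312])
for uL,uR,v in((211.8,303,122.5),(212,302,188.5)):
    A=back(c,[(uL,v),(uR,v)],z); M=A.mean(0); print(v,A.round(4).tolist(),"w",np.linalg.norm(A[0]-A[1]).round(4),"mid in tool",((M-p)@Rm).round(4))
```

```text
[ 0.52372114 -0.23177323  0.1995371 ]
118 L [393 286 151  99 110 111  96  81  79  73  77  82  87  89  76  79  85] R [ 88  85 111 114 113 111 116 109 109 111 111 106 108 104  95 129 252 283]
122 L [386 281 162 109 103 106 164 270 287 284 284 212 161 160 239 265 261] R [209 175 174 239 261 265 259 200 198 422 466 462 407 284 264 282 281 279]
125 L [381 335 197 105 106 104 152 265 282 280 280 278 276 280 279 277 280] R [256 256 255 256 254 258 252 187 197 414 454 447 341 254 263 279 277 279]
128 L [389 346 196  97  99 105 148 263 279 278 276 262 254 255 270 273 269] R [240 240 241 252 252 258 255 166 193 417 455 449 352 260 265 284 277 278]
186 L [471 479 447 395 281 146  94  92 116 244 270 271 263 208 164 168 243] R [180 236 250 256 247 163 177 419 456 448 338 260 266 280 276 278 276 276]
190 L [474 484 491 395 284 154  88  94 113 259 278 275 276 213 160 159 238] R [171 240 248 252 247 152 184 405 443 441 310 250 266 275 274 275 272 273]
194 L [470 479 484 392 342 193  96  89  99 212 270 275 277 231 172 162 235] R [188 240 248 248 239 209 412 706 726 534 315 310 436 447 326 432 530 569]
198 L [471 473 471 392 384 224 101  87 105 215 271 276 274 232 166 158 230] R [186 240 251 246 232 211 449 701 721 535 296 331 433 439 409 516 573 598]
122.5 [[0.551, -0.2897, 0.148], [0.49, -0.2882, 0.148]] w 0.061 mid in tool [0.0515 0.0573 0.0019]
188.5 [[0.5536, -0.2442, 0.148], [0.4901, -0.2426, 0.148]] w 0.0635 mid in tool [0.0515 0.0117 0.0016]
```

Run:
```python
from h import *
import pickle
c,im,D=pickle.load(open("W12.pkl","rb")); _,p,Rm=tool()
z=.1995-.0915+.04
for uL,uR,v in((211.1,300.6,122),(211.2,300.6,128),(213.4,298.6,186),(213.3,298.5,190)):
    A=back(c,[(uL,v),(uR,v)],z); M=A.mean(0); print(v,"w",np.linalg.norm(A[0]-A[1]).round(4),"mid in tool",((M-p)@Rm).round(4))
```

```text
122 w 0.0599 mid in tool [0.0515 0.0576 0.0009]
128 w 0.0601 mid in tool [0.0515 0.0537 0.0009]
186 w 0.06 mid in tool [0.0515 0.0135 0.0009]
190 w 0.0602 mid in tool [0.0515 0.0106 0.0008]
```

Run:
```python
from h import *
plan([.5247,-.2435,.156],178.7)
```

```text
tcp [ 0.5237 -0.2318  0.1995] jaw 178.69 open 0.0158 F [ 0.2 -0.8 -5.6] t 31.02 tilt [-0.  0. -1.]
shift units [ 0.73  0.2  -0.02] mm [43.5 11.7 -1.3] twist units -0.0 | world d mm [  1.  -11.7 -43.5]
```

Request:
arm_command:
  commands:
    - [[0,0.1,-0.02],0]
    - [[0.1,0.1,0],0]
    - [[0.2,0,0],0]
    - [[0.2,0,0],0]
    - [[0.15,0,0],0]
    - [[0.08,0,0],0]
    - [[0,0,0],0]
    - [[0,0,0],0]
    - [[0,0,0],0]

```text
clock: 32.15
tool_pos: [0.525, -0.2438, 0.1562]
orientation: [170.8, 90.0, -10.5]
force: [0.2, 0.1, -5.8]
opening: 0.0158
```

Run:
```python
from h import *
plan([.5247,-.2435,.1315],178.7)
```

```text
tcp [ 0.525  -0.2438  0.1562] jaw 178.71 open 0.0158 F [ 0.2  0.1 -5.8] t 32.15 tilt [ 0.001 -0.    -1.   ]
shift units [ 0.41 -0.01  0.  ] mm [24.7 -0.3  0.3] twist units 0.0 | world d mm [ -0.3   0.3 -24.7]
```

Request:
arm_command:
  commands:
    - [[0.1,0,0],0]
    - [[0.06,0,0],0]
    - [[0,0,0],0]

```text
clock: 32.52
tool_pos: [0.5243, -0.2438, 0.1456]
orientation: [-8.5, 89.9, 170.2]
force: [-1.0, 0.5, -4.7]
opening: 0.0158
```

Request:
arm_command:
  commands:
    - [[0.04,0,0],0]
    - [[0.03,0,0],0]
    - [[0,0,0],0]
    - [[0,0,0],0]

```text
clock: 33.02
tool_pos: [0.5247, -0.2438, 0.142]
orientation: [149.6, 90.0, -31.7]
force: [-0.3, 0.1, -4.4]
opening: 0.0157
```

Request:
arm_command:
  commands:
    - [[0.04,0,0],0]
    - [[0.03,0,0],0]
    - [[0,0,0],0]
    - [[0,0,0],0]

```text
clock: 33.52
tool_pos: [0.5247, -0.2438, 0.1377]
orientation: [31.7, 90.0, -149.6]
force: [0.4, -0.8, -5.0]
opening: 0.0161
```

Request:
arm_command:
  commands:
    - [[0.03,0,0],0]
    - [[0.03,0,0],0]
    - [[0,0,0],0]
    - [[0,0,0],0]

```text
clock: 34.02
tool_pos: [0.5247, -0.2438, 0.1341]
orientation: [-32.0, 90.0, 146.7]
force: [-0.7, 1.0, -5.6]
opening: 0.0158
```

Request:
arm_command:
  commands:
    - [[0.04,0,0],0]
    - [[0.04,0,0],0]
    - [[0,0,0],0]
    - [[0,0,0],0]

```text
clock: 34.52
tool_pos: [0.5252, -0.2439, 0.13]
orientation: [162.8, 89.9, -18.5]
force: [-1.0, 1.1, 2.7]
opening: 0.016
```

Request:
arm_command:
  commands:
    - [[0.03,0,0],0]
    - [[0.03,0,0],0]
    - [[0,0,0],0]
    - [[0,0,0],0]

```text
clock: 35.02
tool_pos: [0.5253, -0.2439, 0.1264]
orientation: [161.8, 89.9, -19.5]
force: [-0.7, 1.6, 7.4]
opening: 0.0158
```

Request:
arm_command:
  commands:
    - [[0.02,0,0],0]
    - [[0,0,0],0]
    - [[0,0,0],0]

```text
clock: 35.4
tool_pos: [0.5254, -0.244, 0.1263]
orientation: [157.2, 89.9, -24.1]
force: [-2.7, 4.4, 14.3]
opening: 0.0158
```

Request:
arm_command:
  commands:
    - [[0.02,0,0],0]
    - [[0,0,0],0]
    - [[0,0,0],0]
    - [[0,0,0],0]

```text
clock: 35.9
tool_pos: [0.5255, -0.2441, 0.1262]
orientation: [155.4, 89.8, -25.9]
force: [-5.5, 5.2, 24.0]
opening: 0.016
```

Request:
arm_command:
  commands:
    - [[-0.015,0,0],0]
    - [[0,0,0],0]
    - [[0,0,0],0]
    - [[0,0,0],0]

```text
clock: 36.4
tool_pos: [0.5255, -0.244, 0.1263]
orientation: [157.3, 89.9, -23.9]
force: [-4.2, 4.6, 15.5]
opening: 0.0157
```

Run:
```python
from h import *
plan([.525,-.244,.1265],178.7)
for n in ("scene","side"):
    c=cam(n); im=ctrl.snapshot(n)
    for t in ("tray","cassette_a_center","marker","dropper_bottle","label_roll","slide_box"):
        L=ctrl.silhouettes(n,t); print(n,t,[(round(float(d["p"]),2),np.round(d["position"]).tolist(),int(d["mask"].sum())) for d in L])
    # dark-fraction check for each cassette expected location, seated
    _,p,Rm=tool(); g=im.max(2)
    for y in (.0715,.04,-.04,-.0715):
        m=render(c,[place(T(CAS[0],0,y,.024),p[0],p[1],np.radians(-1.3),.035)]); print(n,y,"dark frac",(g[m]<70).mean().round(2))
print(ctrl.get_obs()["force"],ctrl.get_obs()["tool_pos"])
```

```text
tcp [ 0.5255 -0.244   0.1263] jaw 178.75 open 0.0157 F [-4.2  4.6 15.5] t 36.4 tilt [ 0.002 -0.001 -1.   ]
shift units [-0.   -0.    0.01] mm [-0.2 -0.   0.5] twist units 0.01 | world d mm [-0.5  0.   0.2]
scene tray []
scene cassette_a_center [(0.66, [180.0, 170.0], 362), (0.58, [214.0, 152.0], 2080)]
scene marker [(0.49, [200.0, 244.0], 262)]
scene dropper_bottle [(0.87, [280.0, 154.0], 444)]
scene label_roll [(0.89, [245.0, 333.0], 764), (0.19, [215.0, 154.0], 2080)]
scene slide_box [(0.56, [278.0, 109.0], 971)]
scene 0.0715 dark frac 0.97
scene 0.04 dark frac 0.98
scene -0.04 dark frac 0.89
scene -0.0715 dark frac 0.95
side tray [(0.71, [195.0, 341.0], 665)]
side cassette_a_center [(0.56, [180.0, 326.0], 387)]
side marker [(0.59, [231.0, 272.0], 214)]
side dropper_bottle [(0.57, [173.0, 287.0], 234)]
side label_roll [(0.84, [216.0, 188.0], 455), (0.45, [177.0, 352.0], 226)]
side slide_box [(0.8, [166.0, 309.0], 446)]
side 0.0715 dark frac 0.48
side 0.04 dark frac 0.82
side -0.04 dark frac 0.53
side -0.0715 dark frac 0.66
[-5.42019765  4.17621397 16.10693242] [ 0.52545547 -0.24405844  0.12628246]
```

Run:
```python
from plant import ctrl
print(ctrl.close_job()); print(ctrl.get_obs()["force"],ctrl.get_obs()["clock"])
```

```text
the job is handed in; nothing more can be done
None
the job is handed in; nothing more can be done
```

I put the two loose cassettes in the end cells while the tray was still on the bench. Then I carried the tray to the dock by its handle, lowered it over the pin and handed it in still gripped and pressed down. The clock read about 37 s at the end, out of the 70 s allowed.

**What the last checks showed**
- **Pin:** the socket went over the pin with no contact force and needed no searching. The tray's underside was 10 mm below the pin tip before anything touched.
- **Seat:** by the arm's own reading, the underside stopped at 34.8 mm against the nominal 35 mm. Pushing harder did not lower it, so the plate is at its stop. I eased off to about 16 N of downward push.
- **Grip:** the opening was 15.7 mm on the 16 mm handle.
- **Cassettes:** an overlay view before the lift showed all four standing upright in their cells. At the dock, the scene camera showed 89–98% dark pixels where each should stand, which fits.
- **Other things:** the marker was found at the same pixels as at the start.

**What was weaker or disagreed**
- The side camera's dark fractions at the dock were only 48–82%. I put that down to the cassettes hiding one another and the pale labels, but could not look, as the limit on viewing pictures was used up.
- The scene camera's network did not find the tray at the end; the side camera's did.
- The dropper bottle's detected centre shifted 4–5 pixels from the first pictures. I took that as network noise, since the arm never went near it. I did not compare the mouse, scanner, label roll or slide box with their start positions.
- A sideways force of about 6–7 N remained on the tool at the end.

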